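# Hook a microscope's counterbalance spring onto its anchor post

## Task

Take the spring puller out of its stand, catch the eye of the loose counterbalance spring in the opened focus drive with the puller's tip, and stretch and swing the spring until its hook sits over the anchor post and the post alone holds it stretched. Do not touch the spring with the fingers, force its tag, overstretch it past 48 mm or let it snap back, and leave the things lying about alone. Then unhook the puller and stand it upright and fully seated in its stand again, released.

Things in the scene. Friction and masses are not known exactly. Their poses are not given: they have to be found in the camera images.
- puller_grip (a point): Grip centre of the loose 120 g spring puller, upright in its stand. Square black handle 24 x 24 mm, 28 mm above to 28 mm below this point, its faces square to own x, y; then a 4 mm thick, 34 mm wide steel collar, then a round shaft 6 mm thick. Own z points up along the shaft.
- puller_tip (a point): Lower end of the puller's shaft axis, 66 mm below the grip centre. Here a small foot, 4 mm high (up from this point) and 5 mm wide, sticks out along own +x to 7 mm from the axis, 4 mm beyond the shaft's side. It goes under the bar that is pulled.
- stand_seat (a point): Centre of the top face (z = 45 mm) of the fixed aluminium stand, a block 80 x 70 x 45 mm with a square through hole 22 x 22 mm here. Seated, the puller's collar lies flat on the top, its shaft in the hole, its foot roughly along the stand's +x, and its grip centre 28 mm above this point.
- pivot (a point): Pivot pin of the spring, at z = 36 mm, on the focus drive's fixed white bed plate (290 x 130 mm, top at z = 14 mm). Own +x is the spring line, from the pivot to the anchor post. A gear housing 60 mm tall (knobs to 61 mm) stands on the bed from 30 mm behind the pivot; nothing else there is taller than 48 mm.
- post_mark (a point): Middle of the post's slanted clamping slot on the bed, 121 mm from the pivot on the spring line. The anchor post (steel pin 8 mm thick, top at z = 48 mm, with an 11 mm head 3 mm thick) is clamped somewhere along this slot, up to 12 mm from here either way along own x, which points outwards 60 degrees to the right of the spring line: each time elsewhere, unmeasured, to be felt or seen.
- pull_eye (a point): Centre of the pull eye at z = 36 mm: a window 16 mm long (own x, away from the pivot) and 13 mm wide in the flat 4 mm thick tag at the spring's end, 107 mm from the pivot at zero stretch. Its front bar is 4 mm wide, its side bars 3 mm. 20 mm of free space below the tag. The tag moves only level: it cannot rise or tip.
- hook: The same tag; origin: middle of the eye's rear bar (4 mm wide) on its face towards the pivot, which bears on the post's far side; 12 mm behind the eye's centre. Same axes. The bar is the bend of a J hook open to own -y: shank at y = 6 to 10 mm runs 31 mm back to the spring; at y = -6 to -10 mm a lip turns back 5 mm to the pivot.
- spring (a joint): Stretch of the spring in m, 0 slack. Pull in N = 1.1 + 180 x stretch. Hooked on the post it stays stretched 24 to 36 mm, depending on where the post is clamped; the lip clears the post's far side 5 mm beyond that. More than 48 mm (9.7 N) overstretches it.
- swing (a joint): Angle of the spring about the pivot in rad: 0 along the spring line, positive to its left (pivot's own +y), where it starts at 0.29 to 0.37. It swings freely and stays where left. Past the post, swing it back until the shank stops on the post (at -0.1 to +0.08): then the post lies between lip and shank (12 mm apart).
- eyepiece: Bystander: black eyepiece, 42 mm wide, 70 mm tall, standing on the table.
- objective: Bystander: steel objective, 32 mm wide, 42 mm tall, standing on the table.
- driver: Bystander: grey handled screwdriver 150 mm long, lying on the table.
Mind the look-alikes: they are no part of the job. Of the things that look like the part that bears stand_seat, take the one that is farthest to the robot's left at the start.

How it is judged (in metres and radians):
On the way:
1. the spring is pulled out with the puller, far enough to pass the post (value of joint spring above 0.028 m), for 0.1 s.
At the end, for the whole second after the job is handed in: Spring stretched 22 to 38 mm, swing within 0.13 rad of the line, the hook's bearing face -0.5 to 6.5 mm beyond the slot line, square to it (post inside the hook, not on its lip). Puller in its stand: grip within 9 mm sideways of the centre, 25 to 31 mm above the top, under 0.08 rad of tilt (value of joint spring between 0.022 and 0.038 m and value of joint swing between -0.13 and 0.13 rad and y of hook in the frame of post_mark between -0.0005 and 0.0065 m and horizontal distance between puller_grip and stand_seat below 0.009 m and z of puller_grip in the frame of stand_seat between 0.025 and 0.031 m and angle between puller_grip's own z axis and vertical below 0.08 rad); the robot touches nothing.
It fails at once if the spring is stretched more than 48 mm (value of joint spring above 0.048 m).
It fails at once if the spring snaps back (faster than 0.3 m/s) (velocity of joint spring below -0.3 m/s).
It fails at once if the fingers touch the spring's tag (contact force between the fingers and hook above 0.5 N).
It fails at once if the tag is forced with more than 20 N (contact force between hook and anything else above 20 N).
It fails at once if a bystander is moved more than 15 mm (distance of any of eyepiece, objective, driver from where it was at the start of the episode above 0.015 m).
It also fails if it takes over 72 s, if anything falls off the work surface, if the arm or the gripper's body presses on something with over 40 N, if the wrist force passes 120 N, or if a joint passes its speed limit or range.

## Robot

A 6-joint arm with a two-finger parallel gripper is mounted at the origin on the work surface. World frame = base frame: x ahead of the robot, y to its left, z up, the work surface at z = 0. Lengths are in m, angles in degrees, forces in N, time in s.
With the tool pointing down it reaches from about 0.25 to 0.725 m from the base axis. Payload 9.7 kg.
Tool frame: the origin (TCP) lies on the centre line of the jaws, within the pads' length; the fingertips stand 17 mm ahead of it and the grasp point (between the pads) lies 2 mm behind it (bot.nose_length is the distance from the TCP to the fingertips, in m); x points along the fingers, y is the direction in which the jaws open and shut, and the axes are right-handed (so a half turn about x gives the same grasp; the last joint's range is limited). The gripper opens to 85 mm and grips with 20 to 120 N. Pads are 22 mm wide; open, the fingers measure 114 mm over their backs; the gripper's body (76 mm by 85 mm) begins 54 mm behind the grasp point. The pads swing forward as they close: fully open they stand 13 mm farther back than shut.
Start: joints at [-72.995, 4.979, 10.078, 95.1, 0, 90], TCP at [0.161, -0.526, 0.248] pointing down, gripper open.
Joint ranges: [-179.16, 179.16], [-48.56, 103.87], [-65.8, 70.77], [-126.05, 130.52], [-82.76, 87.17], [-180, 180]. Speed limits (degrees/s): [127.2, 127.2, 147.25, 180, 180, 180].

## Interface

Orientations are given as [roll, pitch, yaw] about the fixed x, y, z axes, in that order (R = Rz(yaw) Ry(pitch) Rx(roll)).
In Python, from workcell import bot, viewer, ticket gives the robot as it stands.
- The arm moves only by the tool jog_arm, never from a script. Its argument "deltas" is a list of rows, each an object of numbers: "fingers": the opening, from 0 (shut) to 1 (fully open); "x", "y", "z": the shift along the world's x, y, z in mm; "twist": the turn about the world's z in degrees. A call has 1 to 10 rows; each row is the pose to reach, as a shift and turn from the pose measured when the call began; what a row does not reach only later rows make up. A row lasts 1/10 s, in which the tool goes at most 50 mm and 8.59 degrees, less where a joint would pass 70% of its speed; a pose out of reach is approached as far as the arm can. A call with a gripper value outside its range is refused whole. The fingers move at their own pace and stop on an object; "grip_force" is the grip in N (left out, the last holds). Time passes only in rows, so rows that repeat a pose let the fingers close. It gives the time, the measured TCP pose, the force and the opening at its end, in the units of the state.
- bot.get_obs(): the state, without advancing time (a new reading comes with each control period).
- viewer.camera(name): name is "side" or "top"; returns a dict with "image" (400x640x3 uint8, red, green, blue), "fovy" (degrees; the focal length in pixels is half the picture's height over the tangent of half this angle, whatever the lens; pixels are square), "cx", "cy" (the principal point, pixels), "D" ([k1, k2, p1, p2, k3] as OpenCV has them; the pictures are not rectified), "world_to_cam" (4x4, takes a point from world to camera coordinates). Camera axes: x right, y down, z forward; pixel columns grow to the right and rows downward; lengths in m; the calibration is good to about 2 mm. A picture is of the moment at which its call begins. There is no depth.
- ticket.job_done(): hands the job in, once; it reports no verdict.
The state is a dict: "time": time; "q": joint angles; "qd": joint speeds; "joint_efforts": joint torques, N m; "ee_pos": TCP position; "tcp_rot": TCP orientation; "wrist_force": force on the tool from outside, world axes, zero at the start; "torque": the same for the moment, N m; "opening": finger opening in m.
Only numpy, scipy, OpenCV 4.12 (cv2) and the standard library are available. Lean on these libraries where they do the work, as an engineer would, in place of code of your own. Each camera call takes 0.05 s, during which the arm holds its last target.

## Working session

There is one attempt and no reset: what is moved stays moved. The work goes in short steps, Python scripts to look and compute and a tool call to move; the robot and the scene stay as the last step left them, time stands still between calls to the robot, and variables do not carry over. Pictures are saved under pics/ and viewed, and the job is handed in when it is done.

Besides the shell and the picture viewer there is one more tool, called after ">>>" by a JSON object that holds its "op" and its "data". jog_arm: Moves the arm, as the interface text tells. Its arguments: {"type":"object","properties":{"deltas":{"type":"array"},"grip_force":{"type":"number"}},"required":["deltas"]}

```bash
mkdir -p pics; ls; cat > h.py <<'E'
import numpy as np, cv2
from workcell import bot, viewer, ticket
def cam(name):
    c=viewer.camera(name); im=np.array(c["image"]); h,w=im.shape[:2]
    f=h/2/np.tan(np.radians(c["fovy"])/2)
    K=np.array([[f,0,c["cx"]],[0,f,c["cy"]],[0,0,1]]); c["K"]=K; c["Dv"]=np.array(c["D"],float); c["T"]=np.array(c["world_to_cam"])
    c["im"]=im
    return c
def ray(c,uv):
    n=cv2.undistortPoints(np.array([[uv]],float),c["K"],c["Dv"])[0,0]
    R=c["T"][:3,:3];t=c["T"][:3,3]
    return -R.T@t, R.T@np.array([n[0],n[1],1])
def onz(c,uv,z):
    o,d=ray(c,uv); return o+d*(z-o[2])/d[2]
def tri(c1,a,c2,b):
    o1,d1=ray(c1,a);o2,d2=ray(c2,b)
    s=np.linalg.lstsq(np.c_[d1,-d2],o2-o1,rcond=None)[0]
    p=o1+d1*s[0];q=o2+d2*s[1]; return (p+q)/2,np.linalg.norm(p-q)
def proj(c,P):
    R=c["T"][:3,:3];t=c["T"][:3,3]
    return cv2.projectPoints(np.array(P,float).reshape(-1,3),cv2.Rodrigues(R)[0],t,c["K"],c["Dv"])[0].reshape(-1,2)
def save(im,n,crop=None,s=1):
    if crop: x0,y0,x1,y1=crop; im=im[y0:y1,x0:x1]
    if s!=1: im=cv2.resize(im,None,fx=s,fy=s,interpolation=cv2.INTER_CUBIC)
    cv2.imwrite("pics/"+n,im[:,:,::-1])
E
python3 - <<'E'
from h import *
import pickle
for n in("side","top"):
    c=cam(n); save(c["im"],n+"0.png"); print(n,c["fovy"],c["cx"],c["cy"],c["D"],np.round(-c["T"][:3,:3].T@c["T"][:3,3],3)); pickle.dump(c,open(n+"0.pkl","wb"))
print(bot.get_obs())
E
```

```text
pics
side 56.35378557611012 324.83082071258025 202.96014699687552 [-0.01724762  0.          0.          0.          0.        ] [ 0.296 -0.732  0.504]
top 45.18242112254592 320.2788462617394 195.4183007627147 [-0.07119757  0.          0.          0.          0.        ] [ 0.387 -0.003  1.343]
{'time': 0.1, 'q': array([-7.29936854e+01,  5.00774641e+00,  1.00386887e+01,  9.50999804e+01,
       -1.30864487e-03,  9.00001405e+01]), 'qd': array([-0.08173737, -0.06891167,  0.03665149,  0.04252938, -0.01699385,
       -0.04257553]), 'joint_efforts': array([-2.39100937e-04, -5.21561801e+01,  4.65652192e+01,  1.59686554e-02,
       -3.00680858e-05, -6.99898465e-06]), 'ee_pos': array([ 0.16080083, -0.52576949,  0.24765316]), 'tcp_rot': array([-88.9139263 ,  89.93094945, 108.09224851]), 'wrist_force': array([-0.26948581, -0.14549537, -0.49102101]), 'torque': array([ 0.01841856, -0.0287542 , -0.06929826]), 'opening': 0.0855752173518536}
```

View pics/side0.png

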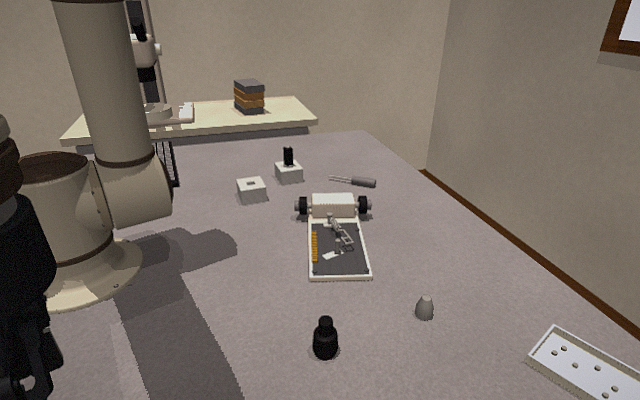

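View pics/top0.png

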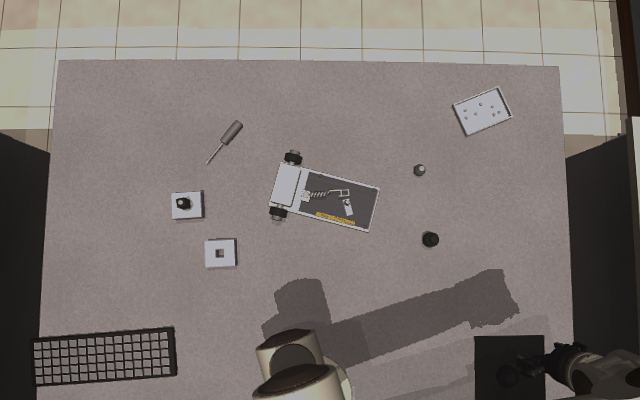

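```bash
python3 - <<'E'
from h import *
import pickle
t=pickle.load(open("top0.pkl","rb"));s=pickle.load(open("side0.pkl","rb"))
save(t["im"],"t1.png",(260,140,390,240),6)
save(t["im"],"t2.png",(160,180,250,280),6)
save(s["im"],"s1.png",(285,180,385,285),6) if 0 else save(s["im"],"s1.png",(285,185,385,285),6)
save(s["im"],"s2.png",(225,135,325,210),8)
E
```

```text
(no output)
```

View pics/t1.png

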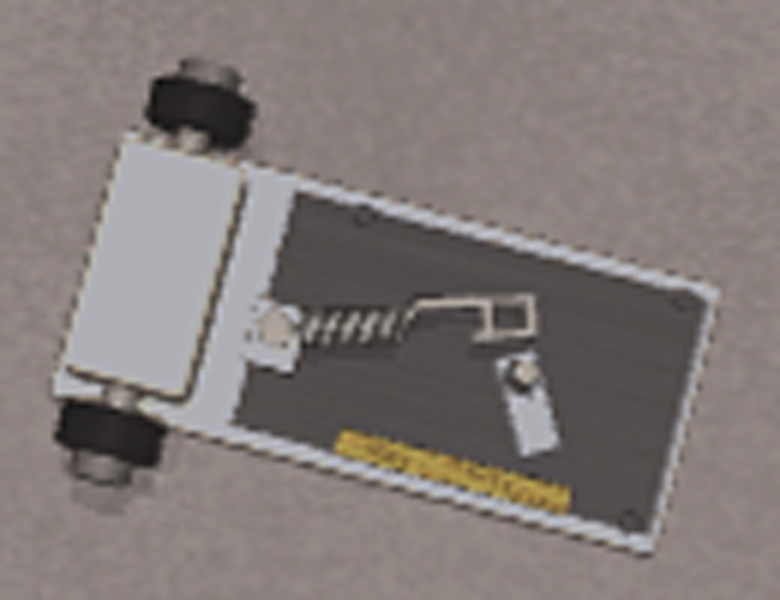

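View pics/t2.png

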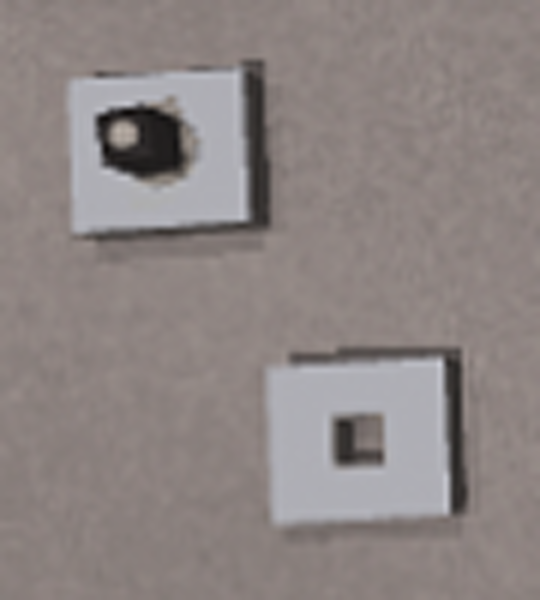

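View pics/s1.png

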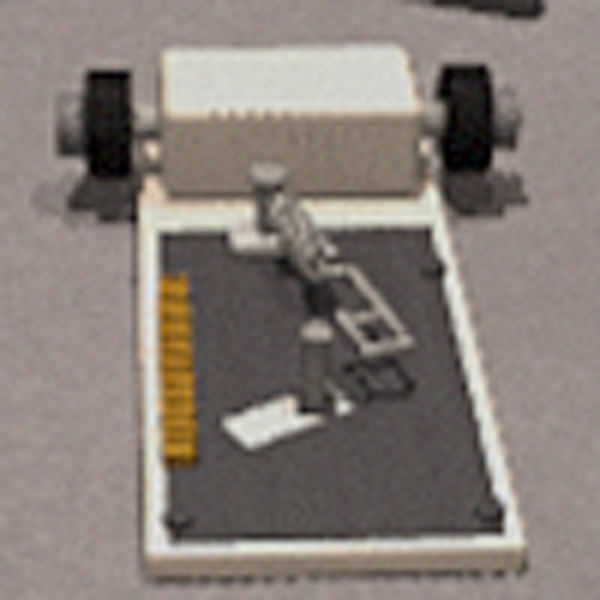

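View pics/s2.png

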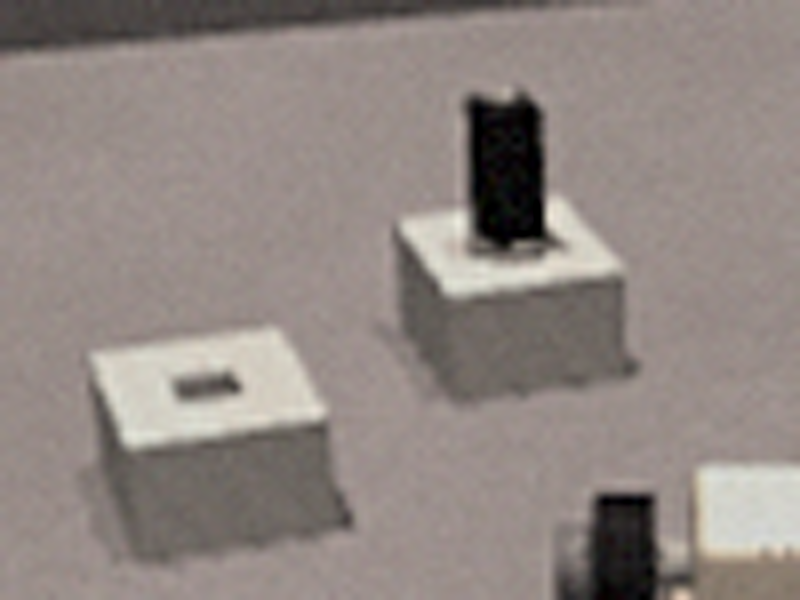

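```bash
python3 - <<'E'
from h import *
import pickle
t=pickle.load(open("top0.pkl","rb"));s=pickle.load(open("side0.pkl","rb"))
def T1(X,Y,x0=260,y0=140,k=6): return (x0+(X+.5)/k-.5, y0+(Y+.5)/k-.5)
T2=lambda X,Y:T1(X,Y,160,180,6)
S1=lambda X,Y:T1(X,Y,285,185,6)
S2=lambda X,Y:T1(X,Y,225,135,8)
print("stand L top (z45):")
for p in [(70,78),(243,67),(250,222),(74,235)]: print(np.round(onz(t,T2(*p),.045)*1e3,1))
for p in [(398,228),(560,198),(625,270),(450,297)]: print(' s',np.round(onz(s,S2(*p),.045)*1e3,1))
print("stand R top:")
for p in [(268,367),(443,357),(449,515),(273,523)]: print(np.round(onz(t,T2(*p),.045)*1e3,1))
print("tri stand corner L/R", [ (np.round(a*1e3,1),round(b*1e3,1)) for a,b in [tri(t,T2(70,78),s,S2(560,198)) ,tri(t,T2(74,235),s,S2(398,228)),tri(t,T2(243,67),s,S2(625,270)),tri(t,T2(250,222),s,S2(450,297))]])
print("bed corners z14");
for p in [(718,290),(650,553),(52,392)]: print(np.round(onz(t,T1(*p),.014)*1e3,1))
for p in [(148,572),(523,570)]: print(' s',np.round(onz(s,S1(*p),.010)*1e3,1))
def pr(n,a,b):
    p,e=tri(t,T1(*a),s,S1(*b)); print(n,np.round(p*1e3,1),round(e*1e3,1))
pr("post top",(525,372),(317,328))
pr("pivot top",(275,325),(268,172))
pr("tag FL",(535,297),(410,345)); pr("tag FR",(535,335),(363,357))
E
```

```text
stand L top (z45):
[548.3 376.1  45. ]
[554.  297.3  45. ]
[483.5 291.7  45. ]
[476.9 371.3  45. ]
 s [476.8 362.9  45. ]
 s [545.7 376.   45. ]
 s [552.7 297.6  45. ]
 s [483.  291.1  45. ]
stand R top:
[418.5 281.4  45. ]
[423.7 202.9  45. ]
[353.4 198.5  45. ]
[349.1 277.1  45. ]
tri stand corner L/R [(array([547.1, 376.4,  44.8]), np.float64(2.5)), (array([477.7, 372.3,  41.1]), np.float64(1.1)), (array([553.3, 297.4,  45.1]), np.float64(1.3)), (array([483.4, 291.8,  44.7]), np.float64(0.4))]
bed corners z14
[ 570.3 -195.8   14. ]
[ 447.5 -163.2   14. ]
[519.9 113.6  14. ]
 s [ 445.1 -169.9   10. ]
 s [ 565.5 -205.    10. ]
post top [ 527.1 -102.7   48.3] 0.4
pivot top [546.7  10.8  46.7] 2.6
tag FL [ 562.2 -108.    37.6] 1.8
tag FR [ 544.5 -108.    35.9] 2.6
```

```bash
cat > m.py <<'E'
from h import *
def R2(a): return np.array([[np.cos(a),-np.sin(a)],[np.sin(a),np.cos(a)]])
def tagpts(pv,yaw,sw,st,z=.038):
    L=lambda a,b:(np.array([a,b]))
    e=.107+st
    win=[(e-.008,-.0065),(e+.008,-.0065),(e+.008,.0065),(e-.008,.0065)]
    out=[(e+.012,-.0095),(e+.012,.0095),(e-.012-.031,.010),(e-.012-.031,.006),(e-.012,.006),(e-.012,-.006),(e-.017,-.006),(e-.017,-.010)]
    f=lambda P:[np.r_[np.array(pv)+R2(yaw+sw)@np.array(p),z] for p in P]
    return f(win),f(out)
def slotpt(pv,yaw,s):
    return np.array(pv)+R2(yaw)@(np.array([.121,0])+s*np.array([np.cos(np.radians(60)),-np.sin(np.radians(60))]))
def circ(c,r,z,n=24):
    return [np.array([c[0]+r*np.cos(a),c[1]+r*np.sin(a),z]) for a in np.linspace(0,2*np.pi,n,endpoint=False)]
def over(c,crop,k,polys,name):
    x0,y0,x1,y1=crop
    im=cv2.resize(np.ascontiguousarray(c["im"][y0:y1,x0:x1]),None,fx=k,fy=k,interpolation=cv2.INTER_CUBIC)
    for P,col in polys:
        q=(proj(c,P)-[x0,y0]+.5)*k-.5
        cv2.polylines(im,[np.round(q*8).astype(int).reshape(-1,1,2)],True,col,1,cv2.LINE_AA,3)
    save(im,name)
E
python3 - <<'E'
from m import *
import pickle
from scipy.optimize import differential_evolution
t=pickle.load(open("top0.pkl","rb"));s=pickle.load(open("side0.pkl","rb"))
# handle silhouette fit
def mask(c,crop,th):
    x0,y0,x1,y1=crop; g=c["im"][y0:y1,x0:x1].max(2); return cv2.resize(g,None,fx=4,fy=4,interpolation=cv2.INTER_CUBIC)<th
ct=(172,190,196,214); cs=(278,142,300,170)
mt=mask(t,ct,90); ms=mask(s,cs,60)
save((mt*255).astype(np.uint8)[:,:,None].repeat(3,2),"mt.png",s=6);save((ms*255).astype(np.uint8)[:,:,None].repeat(3,2),"ms.png",s=6)
def prism(x,y,a,z0=.049,z1=.101):
    P=[]
    for z in(z0,z1):
        for d in [(1,1),(1,-1),(-1,-1),(-1,1)]: P.append(np.r_[np.array([x,y])+R2(a)@(np.array(d)*.012),z])
    return P
def sil(c,crop,P,shape):
    q=(proj(c,P)-[crop[0],crop[1]]+.5)*4-.5
    h=cv2.convexHull(np.round(q*16).astype(np.int32).reshape(-1,1,2)); m=np.zeros(shape,np.uint8); cv2.fillConvexPoly(m,h,1,shift=4); return m>0
def cost(p,w=(1,1)):
    P=prism(p[0],p[1],p[2]); return w[0]*(sil(t,ct,P,mt.shape)^mt).sum()+w[1]*(sil(s,cs,P,ms.shape)^ms).sum()
for w in((1,1),(1,0)):
    r=differential_evolution(cost,[(.49,.54),(.31,.36),(-.8,.8)],args=(w,),seed=1,popsize=20); print(r.x[:2]*1e3,np.degrees(r.x[2]),r.fun,mt.sum(),ms.sum())
P=prism(*r.x); 
over(t,(165,180,235,240),10,[(P[4:],(255,0,0)),(P[:4],(0,255,0))],"oh_t.png")
over(s,(268,135,318,195),10,[(P[4:],(255,0,0)),(P[:4],(0,255,0))],"oh_s.png")
pv=np.array([.5467,.0108]);yaw=np.radians(-104.8);sw=.314;ss=-.012
w_,o_=tagpts(pv,yaw,sw,0); po=slotpt(pv,yaw,ss)
bed=[np.r_[pv+R2(yaw)@np.array(p),.014] for p in []]
L=[(w_,(255,0,0)),(o_,(255,0,0)),(circ(po,.0055,.048),(0,255,0)),(circ(po,.004,.014),(0,255,0)),(circ(pv,.004,.036),(0,255,255)),([np.r_[slotpt(pv,yaw,-.012),.014],np.r_[slotpt(pv,yaw,.012),.014]],(255,0,255))]
over(t,(295,175,375,225),10,L,"od_t.png"); over(s,(300,200,370,265),10,L,"od_s.png")
E
```

```text
[515.44608454 334.04891247] -4.717256377381817 928.0 1953 2402
[516.18278814 334.03032415] 5.727389902952544 533.0 1953 2402
```

View pics/oh_t.png

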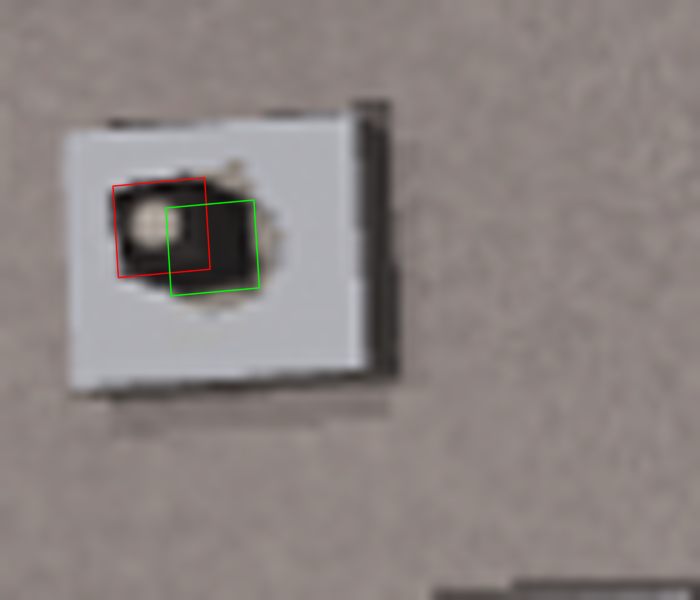

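View pics/oh_s.png

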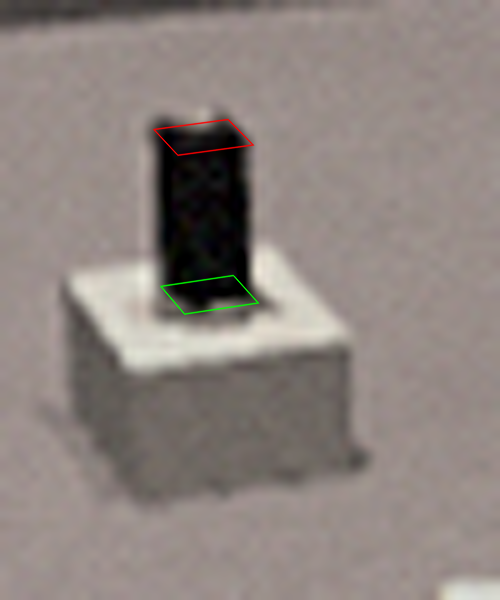

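View pics/od_t.png

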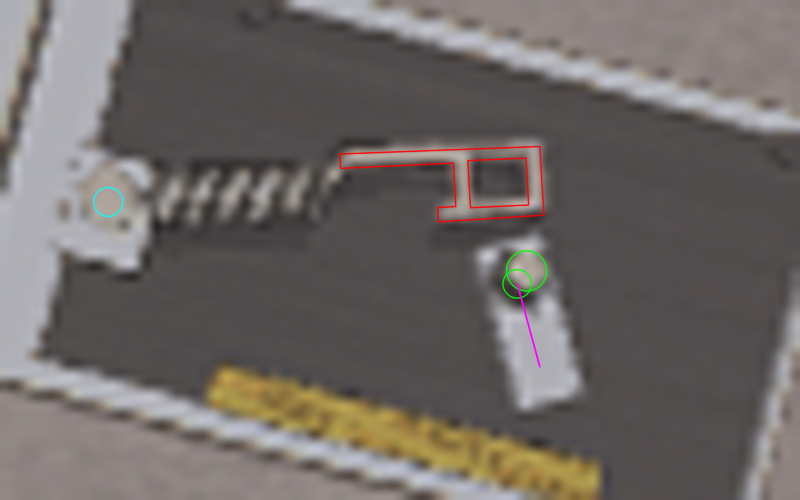

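View pics/od_s.png

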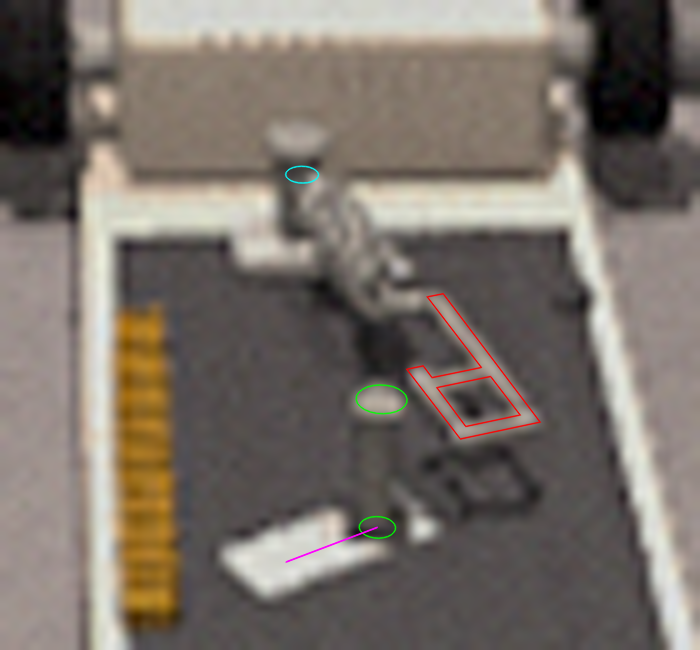

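```bash
python3 - <<'E'
from h import *
from scipy.spatial.transform import Rotation as R
o=bot.get_obs(); M=R.from_euler('xyz',o["tcp_rot"],degrees=True).as_matrix(); print(np.round(M,3),o["q"]); print(np.degrees(np.arctan2(M[1,1],M[0,1])))
E
```

```text
[[-0.     0.292 -0.956]
 [ 0.001 -0.956 -0.292]
 [-1.    -0.001  0.   ]] [-7.29936854e+01  5.00774641e+00  1.00386887e+01  9.50999804e+01
 -1.30864487e-03  9.00001405e+01]
-72.99382597590957
```

>>> {"op": "jog_arm", "data": {"deltas": [{"x": 17,"y": 41,"twist": 8},{"x": 34,"y": 82,"twist": 16},{"x": 51,"y": 123,"twist": 24},{"x": 68,"y": 164,"twist": 32},{"x": 85,"y": 205,"twist": 40},{"x": 102,"y": 246,"twist": 48},{"x": 119,"y": 287,"twist": 56},{"x": 136,"y": 328,"twist": 64},{"x": 153,"y": 369,"twist": 72},{"x": 170,"y": 410,"twist": 80}]}}

```text
validation failed for argument at $.de...
```

```bash
cat > st.py <<'E'
from h import *
from scipy.spatial.transform import Rotation as R
def st():
    o=bot.get_obs(); M=R.from_euler('xyz',o["tcp_rot"],degrees=True).as_matrix()
    print("t",round(o["time"],2),"p",np.round(o["ee_pos"]*1e3,1),"yaw_y",round(np.degrees(np.arctan2(M[1,1],M[0,1])),2),"xaxis",np.round(M[:,0],3),"q",np.round(o["q"],1),"F",np.round(o["wrist_force"],1),"op",round(o["opening"]*1e3,1)); return o
if __name__=="__main__": st()
E
python3 st.py
```

```text
t 0.1 p [ 160.8 -525.8  247.7] yaw_y -72.99 xaxis [-0.     0.001 -1.   ] q [-73.    5.   10.   95.1  -0.   90. ] F [-0.3 -0.1 -0.5] op 85.6
```

>>> {"op": "jog_arm", "data": {"deltas": [{"x": 17,"y": 41,"z": 0,"twist": 8,"fingers": 1},{"x": 34,"y": 82,"z": 0,"twist": 16,"fingers": 1},{"x": 51,"y": 123,"z": 0,"twist": 24,"fingers": 1},{"x": 68,"y": 164,"z": 0,"twist": 32,"fingers": 1},{"x": 85,"y": 205,"z": 0,"twist": 40,"fingers": 1},{"x": 102,"y": 246,"z": 0,"twist": 48,"fingers": 1},{"x": 119,"y": 287,"z": 0,"twist": 56,"fingers": 1},{"x": 136,"y": 328,"z": 0,"twist": 64,"fingers": 1},{"x": 153,"y": 369,"z": 0,"twist": 72,"fingers": 1},{"x": 170,"y": 410,"z": 0,"twist": 80,"fingers": 1}]}}

```text
time: 1.1
ee_pos: [0.3309, -0.1141, 0.2476]
tcp_rot: [-76.7, 89.9, -159.3]
wrist_force: [1.2, -0.9, -0.2]
opening: 0.0855
```

```bash
python3 st.py
```

```text
t 1.1 p [ 330.9 -114.1  247.6] yaw_y 7.31 xaxis [-0.001 -0.    -1.   ] q [-19.  -22.1 -13.8  98.3  -0.   63.7] F [ 1.2 -0.9 -0.2] op 85.5
```

>>> {"op": "jog_arm", "data": {"deltas": [{"x": 18,"y": 45,"z": 0,"twist": 8,"fingers": 1},{"x": 37,"y": 90,"z": 0,"twist": 16,"fingers": 1},{"x": 55,"y": 134,"z": 0,"twist": 24,"fingers": 1},{"x": 74,"y": 179,"z": 0,"twist": 32,"fingers": 1},{"x": 92,"y": 224,"z": 0,"twist": 40,"fingers": 1},{"x": 111,"y": 269,"z": 0,"twist": 48,"fingers": 1},{"x": 129,"y": 313,"z": -20,"twist": 56,"fingers": 1},{"x": 148,"y": 358,"z": -40,"twist": 64,"fingers": 1},{"x": 166,"y": 403,"z": -60,"twist": 72,"fingers": 1},{"x": 184,"y": 447,"z": -80,"twist": 80,"fingers": 1}]}}

```text
time: 2.1
ee_pos: [0.5122, 0.3277, 0.1696]
tcp_rot: [-94.8, 89.9, -97.2]
wrist_force: [-0.0, -0.6, 0.2]
opening: 0.0854
```

```bash
python3 st.py
```

```text
t 2.1 p [512.2 327.7 169.6] yaw_y 87.66 xaxis [-0.    -0.001 -1.   ] q [32.6 12.2  9.4 87.3 -0.1 35. ] F [-0.  -0.6  0.2] op 85.4
```

>>> {"op": "jog_arm", "data": {"deltas": [{"x": 3.5,"y": 6.3,"z": 0,"twist": 6.8,"fingers": 1},{"x": 3.5,"y": 6.3,"z": -25,"twist": 6.8,"fingers": 1},{"x": 3.5,"y": 6.3,"z": -50,"twist": 6.8,"fingers": 1},{"x": 3.5,"y": 6.3,"z": -75,"twist": 6.8,"fingers": 1},{"x": 3.5,"y": 6.3,"z": -97,"twist": 6.8,"fingers": 1},{"x": 3.5,"y": 6.3,"z": -97,"twist": 6.8,"fingers": 1}]}}

```text
time: 2.7
ee_pos: [0.514, 0.3329, 0.0688]
tcp_rot: [-143.3, 89.6, -138.9]
wrist_force: [0.4, -0.7, -0.4]
opening: 0.0849
```

```bash
python3 - <<'E'
from st import *
st()
c=cam("side"); save(c["im"],"g_s.png",(240,110,340,200),8)
c=cam("top"); save(c["im"],"g_t.png",(150,160,240,250),6)
E
```

```text
t 2.7 p [514.  332.9  68.8] yaw_y 94.47 xaxis [-0.005 -0.005 -1.   ] q [33.  14.1  0.6 76.8 -0.1 28.5] F [ 0.4 -0.7 -0.4] op 84.9
```

View pics/g_s.png

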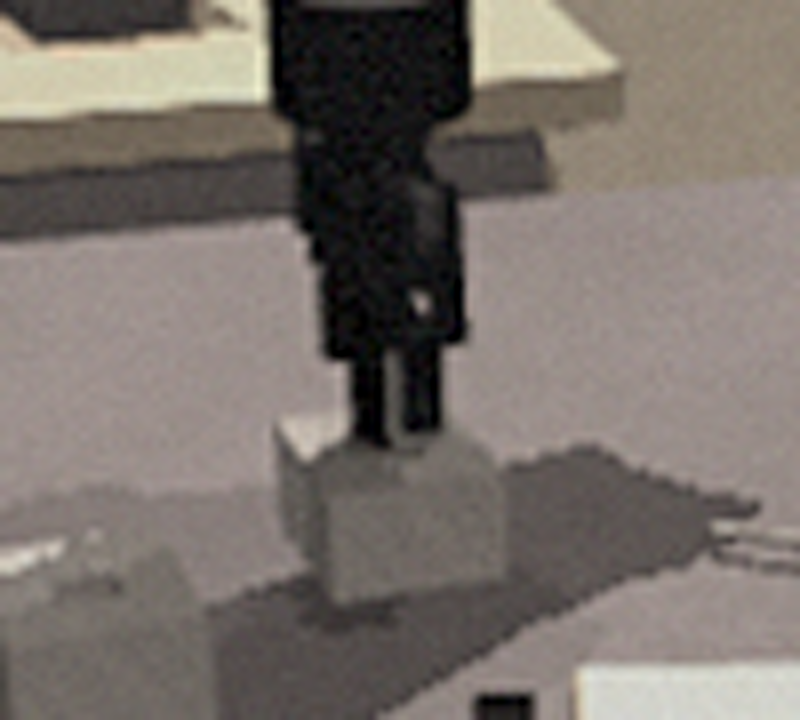

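View pics/g_t.png

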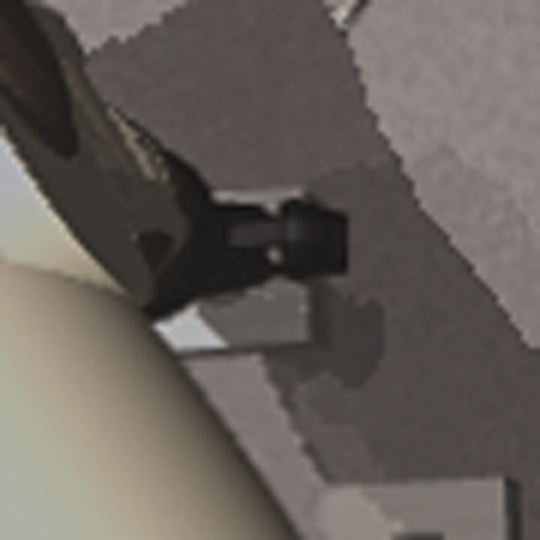

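>>> {"op": "jog_arm", "data": {"deltas": [{"x": 1.5,"y": 1,"z": 4,"twist": 0,"fingers": 0.6},{"x": 1.5,"y": 1,"z": 4,"twist": 0,"fingers": 0.3},{"x": 1.5,"y": 1,"z": 4,"twist": 0,"fingers": 0.1},{"x": 1.5,"y": 1,"z": 4,"twist": 0,"fingers": 0},{"x": 1.5,"y": 1,"z": 4,"twist": 0,"fingers": 0},{"x": 1.5,"y": 1,"z": 4,"twist": 0,"fingers": 0},{"x": 1.5,"y": 1,"z": 4,"twist": 0,"fingers": 0},{"x": 1.5,"y": 1,"z": 4,"twist": 0,"fingers": 0}], "grip_force": 100}}

```text
time: 3.6
ee_pos: [0.5173, 0.3351, 0.0775]
tcp_rot: [-75.6, 89.9, -71.1]
wrist_force: [0.4, -0.9, 5.2]
opening: 0.023
```

```bash
python3 st.py
```

```text
t 3.6 p [517.3 335.1  77.5] yaw_y 94.46 xaxis [ 0.    -0.001 -1.   ] q [33.  14.1  1.5 77.4 -0.1 28.5] F [ 0.4 -0.9  5.2] op 23.0
```

>>> {"op": "jog_arm", "data": {"deltas": [{"x": 0,"y": 0,"z": 0,"twist": 0,"fingers": 0},{"x": 0,"y": 0,"z": 0,"twist": 0,"fingers": 0}]}}

```text
time: 3.8
ee_pos: [0.5173, 0.3351, 0.0776]
tcp_rot: [-71.5, 89.9, -67.0]
wrist_force: [-0.1, -0.2, 1.5]
opening: 0.0234
```

```bash
python3 st.py
```

```text
t 3.8 p [517.3 335.1  77.6] yaw_y 94.46 xaxis [ 0.    -0.001 -1.   ] q [33.  14.1  1.5 77.4 -0.1 28.5] F [-0.1 -0.2  1.5] op 23.4
```

>>> {"op": "jog_arm", "data": {"deltas": [{"x": 0,"y": 0,"z": 8,"twist": 0,"fingers": 0},{"x": 0,"y": 0,"z": 20,"twist": 0,"fingers": 0},{"x": 0,"y": 0,"z": 40,"twist": 0,"fingers": 0},{"x": 0,"y": 0,"z": 65,"twist": 0,"fingers": 0},{"x": 0,"y": 0,"z": 90,"twist": 0,"fingers": 0},{"x": 0,"y": 0,"z": 105,"twist": 0,"fingers": 0},{"x": 0,"y": 0,"z": 110,"twist": 0,"fingers": 0},{"x": 0,"y": 0,"z": 110,"twist": 0,"fingers": 0}]}}

```text
time: 4.6
ee_pos: [0.5176, 0.3353, 0.1885]
tcp_rot: [-8.5, 89.9, -4.0]
wrist_force: [-0.8, -0.4, -1.0]
opening: 0.0234
```

```bash
python3 - <<'E'
from st import *
st()
c=cam("side"); save(c["im"],"l_s.png",(240,60,340,160),8)
E
```

```text
t 4.6 p [517.6 335.3 188.5] yaw_y 94.46 xaxis [ 0.002 -0.    -1.   ] q [33.  13.4 12.9 89.5 -0.1 28.5] F [-0.8 -0.4 -1. ] op 23.4
```

View pics/l_s.png

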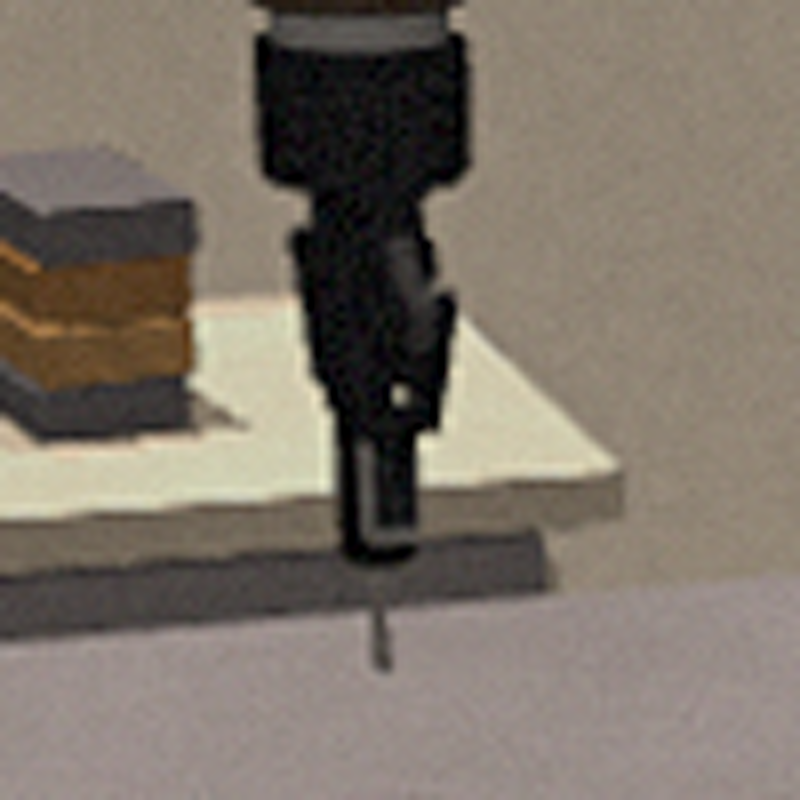

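>>> {"op": "jog_arm", "data": {"deltas": [{"x": 0,"y": -20,"z": 0,"twist": -8,"fingers": 0},{"x": 0,"y": -60,"z": 0,"twist": -16,"fingers": 0},{"x": 5,"y": -100,"z": 0,"twist": -24,"fingers": 0},{"x": 10,"y": -140,"z": 0,"twist": -32,"fingers": 0},{"x": 15,"y": -185,"z": 0,"twist": -40,"fingers": 0},{"x": 20,"y": -230,"z": 0,"twist": -48,"fingers": 0},{"x": 25,"y": -275,"z": 0,"twist": -56,"fingers": 0},{"x": 30,"y": -320,"z": 0,"twist": -64,"fingers": 0},{"x": 35,"y": -365,"z": 0,"twist": -72,"fingers": 0},{"x": 35,"y": -405,"z": 0,"twist": -80,"fingers": 0}]}}

```text
time: 5.65
ee_pos: [0.5519, -0.072, 0.186]
tcp_rot: [-96.6, 89.8, -172.5]
wrist_force: [-0.4, -0.1, -0.9]
opening: 0.023
```

>>> {"op": "jog_arm", "data": {"deltas": [{"x": 0,"y": -25,"z": 0,"twist": -6,"fingers": 0},{"x": 0,"y": -25,"z": 0,"twist": -6,"fingers": 0},{"x": 0,"y": -25,"z": 0,"twist": -6,"fingers": 0}]}}

```text
time: 5.95
ee_pos: [0.5514, -0.0974, 0.1849]
tcp_rot: [-104.6, 89.7, 173.5]
wrist_force: [0.2, -0.7, -2.0]
opening: 0.0227
```

```bash
python3 - <<'E'
from st import *
o=st()
c=cam("side"); p=o["ee_pos"]; print(proj(c,[p,p-[0,0,.0706]]))
u,v=proj(c,[p-[0,0,.05]])[0].astype(int); save(c["im"],"m_s.png",(u-30,v-35,u+30,v+35),11)
c=cam("top"); u,v=proj(c,[p-[0,0,.05]])[0].astype(int); save(c["im"],"m_t.png",(u-35,v-30,u+35,v+30),10)
E
```

```text
t 5.95 p [551.4 -97.4 184.9] yaw_y 8.09 xaxis [-0.004  0.001 -1.   ] q [-10.    5.7   3.9  88.4  -0.   71.9] F [ 0.2 -0.7 -2. ] op 22.7
[[349.87230951 179.52418411]
 [348.43091943 209.97807428]]
```

View pics/m_s.png

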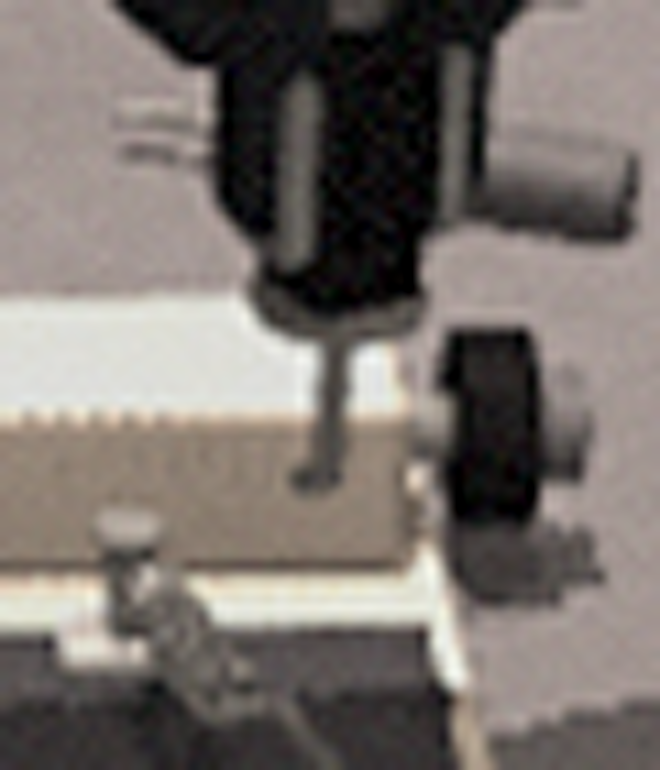

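View pics/m_t.png

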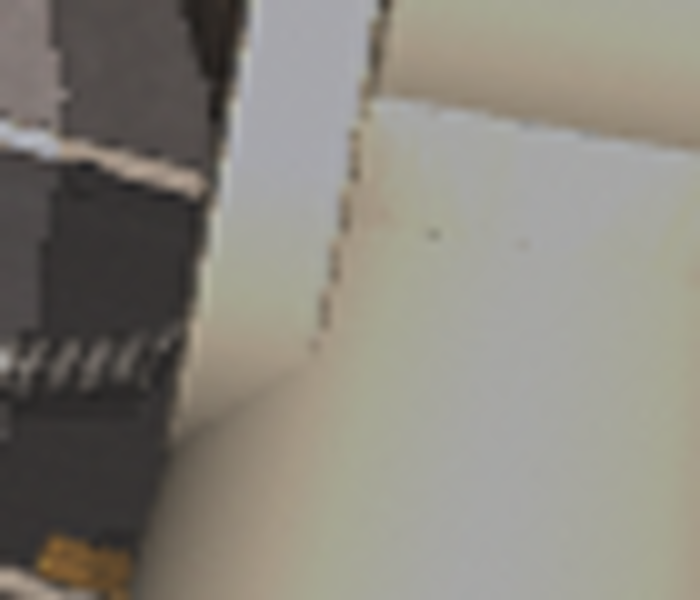

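>>> {"op": "jog_arm", "data": {"deltas": [{"x": 1,"y": 1,"z": 0,"twist": 8.5,"fingers": 0},{"x": 1,"y": 3,"z": 0,"twist": 17,"fingers": 0},{"x": 2,"y": 3,"z": 0,"twist": 25.5,"fingers": 0},{"x": 2,"y": 3,"z": 0,"twist": 34,"fingers": 0},{"x": 2,"y": 3,"z": 0,"twist": 42.5,"fingers": 0},{"x": 2,"y": 3,"z": -10,"twist": 51,"fingers": 0},{"x": 2,"y": 3,"z": -20,"twist": 59.5,"fingers": 0},{"x": 2,"y": 3,"z": -30,"twist": 68,"fingers": 0},{"x": 2,"y": 3,"z": -45,"twist": 76.5,"fingers": 0},{"x": 2,"y": 3,"z": -57,"twist": 85,"fingers": 0}]}}

```text
time: 7.05
ee_pos: [0.5536, -0.0918, 0.1276]
tcp_rot: [-111.6, 89.8, -107.9]
wrist_force: [0.6, 0.0, -1.1]
opening: 0.0232
```

>>> {"op": "jog_arm", "data": {"deltas": [{"x": 0,"y": 0,"z": 0,"twist": 0,"fingers": 0},{"x": 0,"y": 0,"z": 0,"twist": 0,"fingers": 0}]}}

```text
time: 7.25
ee_pos: [0.5535, -0.0908, 0.1276]
tcp_rot: [-118.7, 89.8, -115.1]
wrist_force: [-0.1, 0.2, -1.2]
opening: 0.0228
```

```bash
cat > look.py <<'E'
from m import *
from st import st
import sys
def look(name,sw=.32,stc=0.,yaw=np.radians(-104.8),pv=np.array([.5467,.0108]),crop=(310,185,380,250),k=10,ov=True):
    o=st(); p=o["ee_pos"]
    c=cam("side"); save(c["im"],name+"_r.png",crop,k)
    w_,o_=tagpts(pv,yaw,sw,stc); po=slotpt(pv,yaw,-.012)
    L=[(w_,(255,0,0)),(o_,(255,0,0)),(circ(po,.0055,.048),(0,255,0))]
    over(c,crop,k,L,name+".png")
    return o,c
if __name__=="__main__": look(sys.argv[1])
E
python3 look.py h1
```

```text
t 7.25 p [553.5 -90.8 127.6] yaw_y 93.61 xaxis [-0.001 -0.003 -1.   ] q [ -9.2   5.8  -2.3  81.9  -0.2 -12.8] F [-0.1  0.2 -1.2] op 22.8
```

View pics/h1.png

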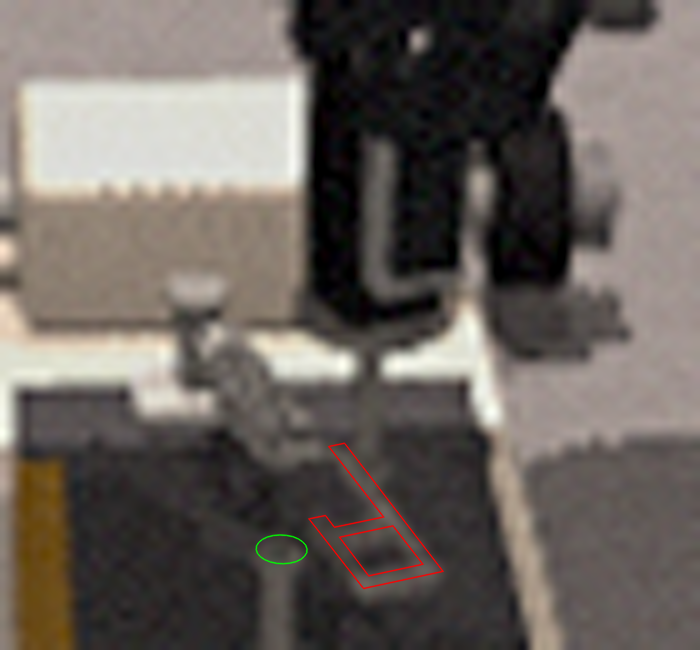

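View pics/h1_r.png

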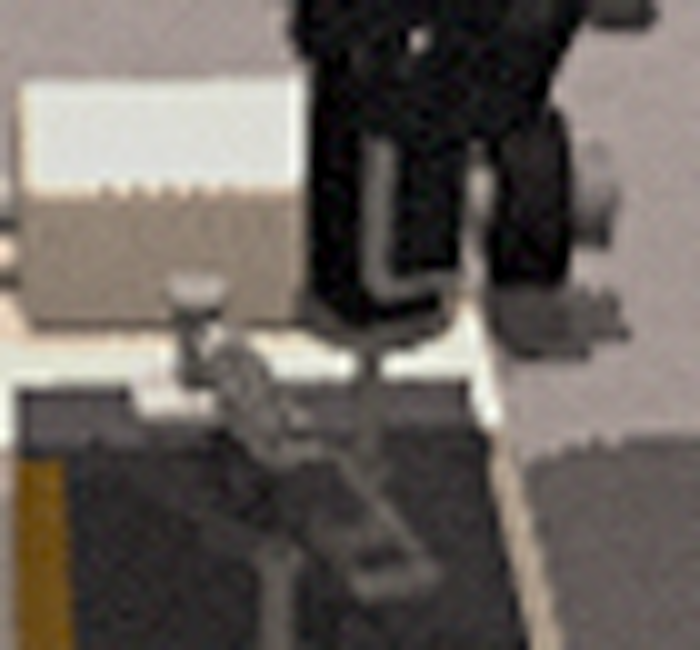

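```bash
python3 - <<'E'
from h import *
c=cam("side")
for z in (.057,.08,.085):
  print(z,(proj(c,[[.5535,-.0908,z]])-[310,185]+.5)*10)
  print(z,(proj(c,[[.5515,-.0908,z]])-[310,185]+.5)*10)
g=c["im"][218:236,340:356].astype(int).sum(2); print(g)
b=np.clip(c["im"].astype(float)*2.5,0,255).astype(np.uint8); save(b,"h1b.png",(325,210,365,250),16)
E
```

```text
0.057 [[377.00723324 465.7732133 ]]
0.057 [[368.44989256 467.18731628]]
0.08 [[381.22380528 376.38068296]]
0.08 [[372.55192701 377.75463748]]
0.085 [[382.15518887 356.62163916]]
0.085 [[373.45802741 357.98648811]]
[[540 353 191 178 200 197 210 226 208 209 209 197 155 275 461 650]
 [680 589 514 483 327 272 252 232 221 248 270 312 474 572 645 665]
 [652 665 677 657 603 453 275 216 396 547 577 581 669 688 667 661]
 [679 682 684 699 727 543 286 197 491 711 723 703 697 680 684 678]
 [574 590 541 575 573 408 264 209 378 514 532 525 525 527 541 514]
 [340 327 276 311 311 216 201 221 206 271 250 230 263 267 246 252]
 [225 226 232 237 241 220 220 249 212 221 257 241 243 248 229 228]
 [241 228 247 248 241 213 234 230 256 254 260 253 264 252 237 237]
 [348 259 260 250 254 223 244 250 256 258 266 277 266 276 260 263]
 [321 236 251 254 272 205 234 240 216 195 210 215 206 210 208 193]
 [179 209 191 202 207 180 233 254 171 140 152 141 140 148 143 149]
 [278 292 235 199 180 184 241 242 152 140 149 152 140 139 168 142]
 [300 273 231 247 251 221 218 220 168 148 149 171 162 153 177 127]
 [157 163 178 197 263 255 195 222 229 186 141 144 168 153 162 148]
 [144 135 155 157 219 272 238 210 231 179 137 137 151 162 165 154]
 [149 161 155 157 186 231 268 228 166 164 153 154 174 126 166 154]
 [126 163 162 148 146 186 250 257 201 146 127 163 159 153 158 162]
 [147 158 154 163 141 159 192 257 284 188 149 160 147 154 170 182]]
```

View pics/h1b.png

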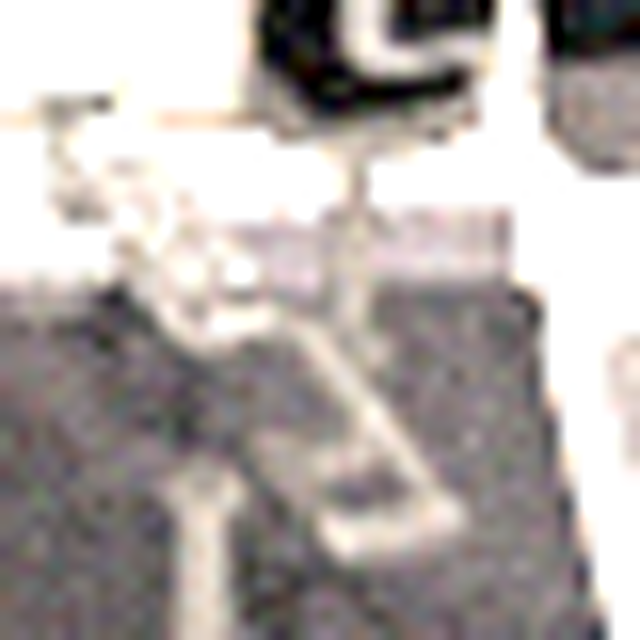

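>>> {"op": "jog_arm", "data": {"deltas": [{"x": 1.7,"y": -3.2,"z": 0,"twist": -0.4,"fingers": 0},{"x": 1.7,"y": -3.2,"z": -5,"twist": -0.4,"fingers": 0},{"x": 1.7,"y": -3.2,"z": -10,"twist": -0.4,"fingers": 0},{"x": 1.7,"y": -3.2,"z": -15,"twist": -0.4,"fingers": 0},{"x": 1.7,"y": -3.2,"z": -15,"twist": -0.4,"fingers": 0},{"x": 1.7,"y": -3.2,"z": -15,"twist": -0.4,"fingers": 0}]}}

```text
time: 7.95
ee_pos: [0.5555, -0.0945, 0.1131]
tcp_rot: [-103.0, 89.8, -99.8]
wrist_force: [-0.9, -0.1, -0.7]
opening: 0.0232
```

```bash
cat > l2.py <<'E'
from look import *
def b(name):
    o=st(); c=cam("side"); c["im"]=np.clip(c["im"].astype(float)*2.2,0,255).astype(np.uint8)
    p=o["ee_pos"]; ax=np.array([p[0]-.002,p[1]])
    L=[(circ(ax,.003,p[2]-.0706),(0,0,255)),(circ(ax,.003,.038),(0,0,255))]
    save(c["im"],name+"_r.png",(320,210,370,255),15)
    over(c,(320,210,370,255),15,L,name+".png")
b(sys.argv[1])
E
python3 l2.py h2
```

```text
t 7.95 p [555.5 -94.5 113.1] yaw_y 93.2 xaxis [-0.001 -0.003 -1.   ] q [ -9.6   6.3  -3.4  80.3  -0.2 -12.8] F [-0.9 -0.1 -0.7] op 23.2
```

View pics/h2.png

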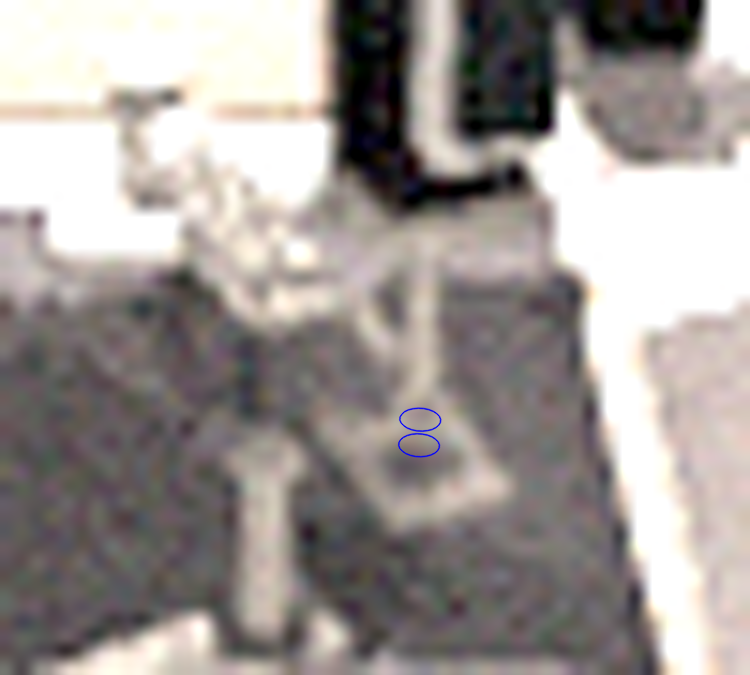

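View pics/h2_r.png

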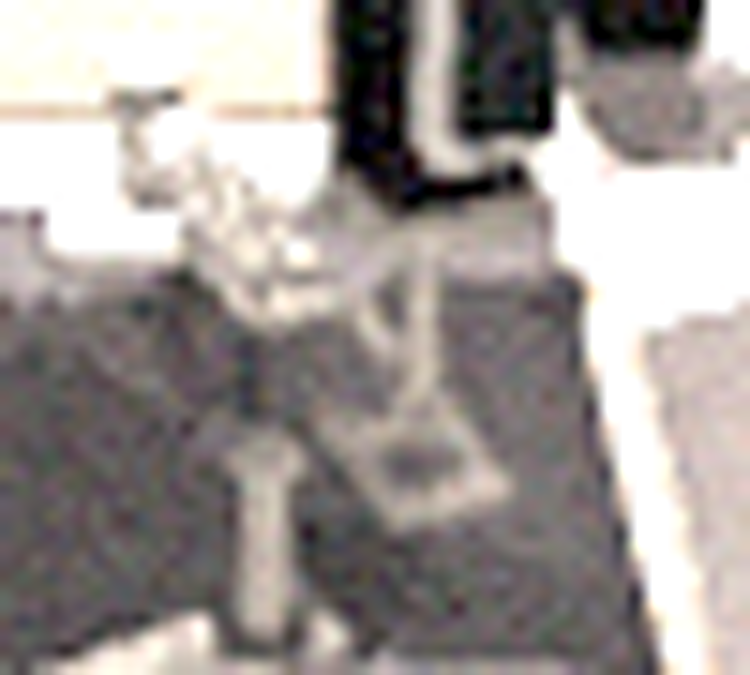

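>>> {"op": "jog_arm", "data": {"deltas": [{"x": -0.4,"y": 0,"z": -2,"twist": 0,"fingers": 0},{"x": -0.4,"y": 0,"z": -4,"twist": 0,"fingers": 0},{"x": -0.4,"y": 0,"z": -5,"twist": 0,"fingers": 0},{"x": -0.4,"y": 0,"z": -6,"twist": 0,"fingers": 0},{"x": -0.4,"y": 0,"z": -6.5,"twist": 0,"fingers": 0}]}}

```text
time: 8.5
ee_pos: [0.5552, -0.0945, 0.1067]
tcp_rot: [-98.8, 89.8, -95.6]
wrist_force: [0.1, -0.1, -0.8]
opening: 0.0234
```

>>> {"op": "jog_arm", "data": {"deltas": [{"x": 0,"y": 0,"z": -2,"twist": 0,"fingers": 0},{"x": 0,"y": 0,"z": -4,"twist": 0,"fingers": 0},{"x": 0,"y": 0,"z": -5,"twist": 0,"fingers": 0}]}}

```text
time: 8.8
ee_pos: [0.5551, -0.0945, 0.1015]
tcp_rot: [-103.2, 89.8, -100.0]
wrist_force: [0.3, 0.5, -0.7]
opening: 0.0233
```

>>> {"op": "jog_arm", "data": {"deltas": [{"x": 0,"y": 0,"z": -2,"twist": 0,"fingers": 0},{"x": 0,"y": 0,"z": -4,"twist": 0,"fingers": 0},{"x": 0,"y": 0,"z": -6,"twist": 0,"fingers": 0},{"x": 0,"y": 0,"z": -6,"twist": 0,"fingers": 0}]}}

```text
time: 9.2
ee_pos: [0.5549, -0.0945, 0.0951]
tcp_rot: [-111.5, 89.8, -108.3]
wrist_force: [-0.7, -0.3, -0.7]
opening: 0.0233
```

```bash
python3 l2.py h3
```

```text
t 9.2 p [554.9 -94.5  95.1] yaw_y 93.2 xaxis [-0.001 -0.003 -1.   ] q [ -9.6   6.5  -5.2  78.3  -0.2 -12.8] F [-0.7 -0.3 -0.7] op 23.3
```

View pics/h3_r.png

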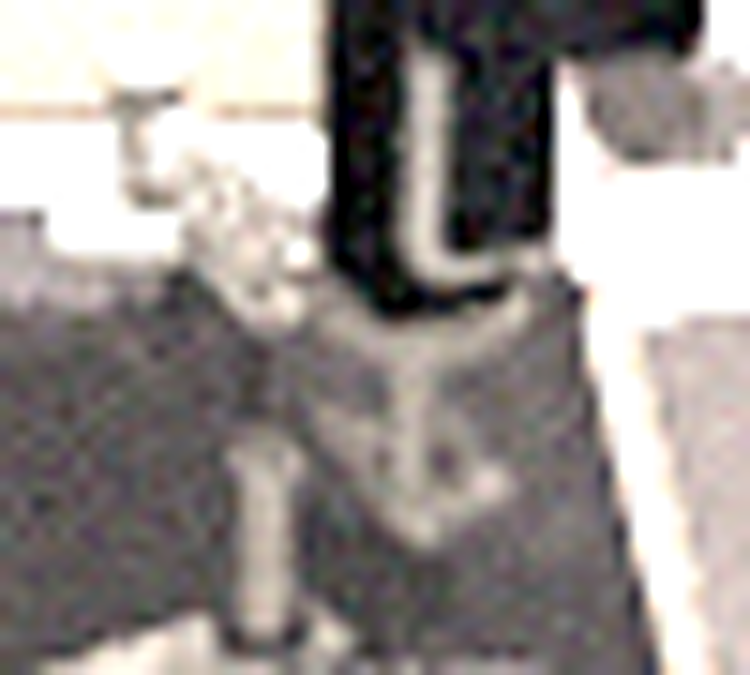

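>>> {"op": "jog_arm", "data": {"deltas": [{"x": 0.2,"y": -3,"z": 0,"twist": 0,"fingers": 0},{"x": 0.3,"y": -5,"z": 0,"twist": 0,"fingers": 0},{"x": 0.4,"y": -7,"z": 0,"twist": 0,"fingers": 0},{"x": 0.5,"y": -9,"z": 0,"twist": 0,"fingers": 0},{"x": 0.6,"y": -11,"z": 0,"twist": 0,"fingers": 0},{"x": 0.7,"y": -13,"z": 0,"twist": 0,"fingers": 0},{"x": 0.8,"y": -15,"z": 0,"twist": 0,"fingers": 0},{"x": 0.8,"y": -15,"z": 0,"twist": 0,"fingers": 0}]}}

```text
time: 10.05
ee_pos: [0.5558, -0.1096, 0.0953]
tcp_rot: [-109.8, 89.8, -106.6]
wrist_force: [0.6, 2.2, -0.6]
opening: 0.0232
```

>>> {"op": "jog_arm", "data": {"deltas": [{"x": 0,"y": 0,"z": 0,"twist": 0,"fingers": 0}]}}

```text
time: 10.15
ee_pos: [0.5558, -0.1095, 0.0953]
tcp_rot: [-110.4, 89.8, -107.2]
wrist_force: [-0.4, 2.9, -1.6]
opening: 0.0229
```

```bash
python3 l2.py h4
```

```text
t 10.15 p [ 555.8 -109.5   95.3] yaw_y 93.19 xaxis [-0.001 -0.003 -1.   ] q [-11.1   7.   -4.6  78.4  -0.2 -14.3] F [-0.4  2.9 -1.6] op 22.9
```

View pics/h4_r.png

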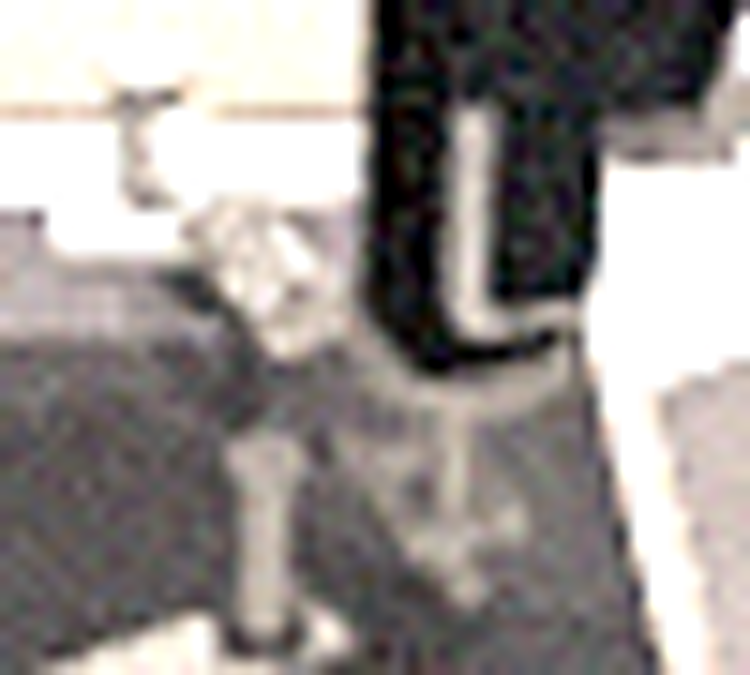

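>>> {"op": "jog_arm", "data": {"deltas": [{"x": 0.2,"y": -3,"z": 0,"twist": 0,"fingers": 0},{"x": 0.4,"y": -6,"z": 0,"twist": 0,"fingers": 0},{"x": 0.6,"y": -9,"z": 0,"twist": 0,"fingers": 0},{"x": 0.8,"y": -12,"z": 0,"twist": 0,"fingers": 0},{"x": 1.0,"y": -15,"z": 0,"twist": 0,"fingers": 0},{"x": 1.1,"y": -18,"z": 0,"twist": 0,"fingers": 0},{"x": 1.2,"y": -21,"z": 0,"twist": 0,"fingers": 0},{"x": 1.3,"y": -23,"z": 0,"twist": 0,"fingers": 0},{"x": 1.4,"y": -25,"z": 0,"twist": 0,"fingers": 0},{"x": 1.5,"y": -26,"z": 0,"twist": 0,"fingers": 0}]}}

```text
time: 11.2
ee_pos: [0.5571, -0.1352, 0.0951]
tcp_rot: [-134.4, 89.9, -131.2]
wrist_force: [-0.2, 7.5, -0.5]
opening: 0.0232
```

>>> {"op": "jog_arm", "data": {"deltas": [{"x": 0,"y": 0,"z": 0,"twist": 0,"fingers": 0},{"x": 0,"y": 0,"z": 0,"twist": 0,"fingers": 0}]}}

```text
time: 11.4
ee_pos: [0.557, -0.1349, 0.095]
tcp_rot: [-178.1, 89.9, -174.9]
wrist_force: [-1.1, 7.1, -0.5]
opening: 0.023
```

```bash
sed -i 's/320,210,370,255/315,215,365,260/g' l2.py; python3 l2.py h5
```

```text
t 11.4 p [ 557.  -134.9   95. ] yaw_y 93.22 xaxis [-0.002 -0.    -1.   ] q [-13.6   8.   -3.6  78.5  -0.  -16.8] F [-1.1  7.1 -0.5] op 23.0
```

View pics/h5_r.png

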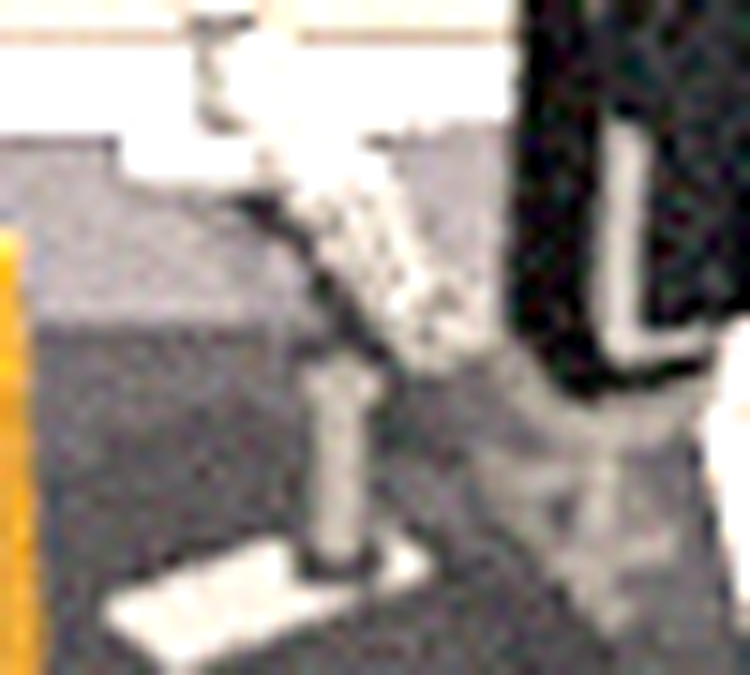

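```bash
python3 - <<'E'
import numpy as np
pv=np.array([546.7,10.8])
f=lambda d,R=145.9:pv+R*np.array([np.cos(np.radians(d)),np.sin(np.radians(d))])+2*np.array([-np.sin(np.radians(d)),np.cos(np.radians(d))])
p0=np.array([557.0,-134.9])
for d in np.arange(-86.7,-105,-1): print(round(d+86.7,1),np.round(f(d)-p0,1))
E
```

```text
0.0 [0.1 0.2]
-1.0 [-2.4 -0. ]
-2.0 [-5.  -0.1]
-3.0 [-7.5 -0.2]
-4.0 [-10.1  -0.2]
-5.0 [-12.6  -0.2]
-6.0 [-15.2  -0.1]
-7.0 [-17.7  -0. ]
-8.0 [-20.3   0.1]
-9.0 [-22.8   0.3]
-10.0 [-25.3   0.6]
-11.0 [-27.9   0.8]
-12.0 [-30.4   1.2]
-13.0 [-32.9   1.5]
-14.0 [-35.4   2. ]
-15.0 [-37.9   2.4]
-16.0 [-40.4   2.9]
-17.0 [-42.9   3.5]
-18.0 [-45.4   4.1]
```

>>> {"op": "jog_arm", "data": {"deltas": [{"x": -2.4,"y": 0,"z": 0,"twist": -1,"fingers": 0},{"x": -5,"y": 0,"z": 0,"twist": -2,"fingers": 0},{"x": -7.5,"y": 0,"z": 0,"twist": -3,"fingers": 0},{"x": -10.1,"y": 0,"z": 0,"twist": -4,"fingers": 0},{"x": -12.6,"y": 0,"z": 0,"twist": -5,"fingers": 0},{"x": -15.2,"y": 0,"z": 0,"twist": -6,"fingers": 0},{"x": -17.7,"y": 0,"z": 0,"twist": -7,"fingers": 0},{"x": -20.3,"y": 0.1,"z": 0,"twist": -8,"fingers": 0},{"x": -22.8,"y": 0.3,"z": 0,"twist": -9,"fingers": 0},{"x": -22.8,"y": 0.3,"z": 0,"twist": -9,"fingers": 0}]}}

```text
time: 12.45
ee_pos: [0.5341, -0.1341, 0.0951]
tcp_rot: [141.4, 89.9, 135.6]
wrist_force: [0.5, 7.7, -1.1]
opening: 0.0233
```

```bash
python3 l2.py h6
```

```text
t 12.45 p [ 534.1 -134.1   95.1] yaw_y 84.2 xaxis [-0.001  0.001 -1.   ] q [-14.1   4.9  -6.9  78.2   0.1  -8.3] F [ 0.5  7.7 -1.1] op 23.3
```

View pics/h6_r.png

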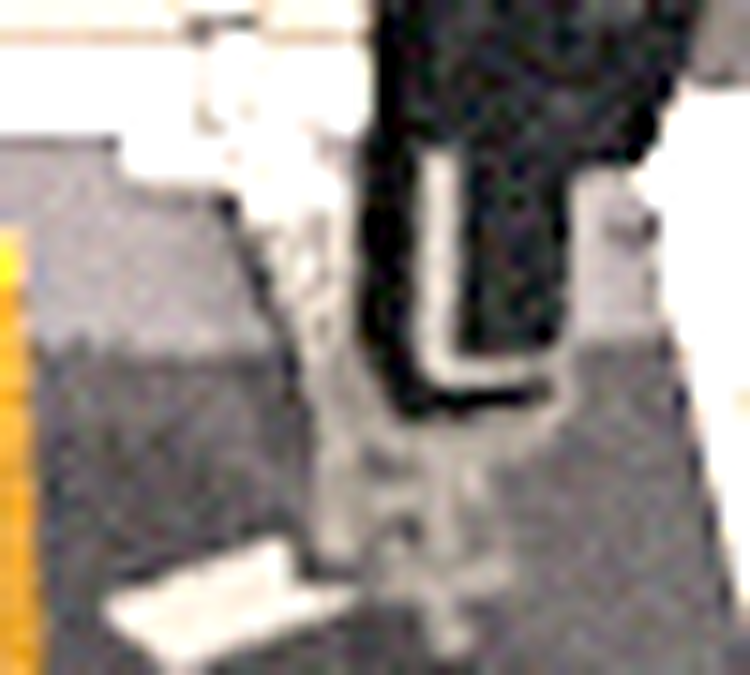

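>>> {"op": "jog_arm", "data": {"deltas": [{"x": -2.5,"y": 0.3,"z": 0,"twist": -1,"fingers": 0},{"x": -5.1,"y": 0.5,"z": 0,"twist": -2,"fingers": 0},{"x": -7.6,"y": 0.9,"z": 0,"twist": -3,"fingers": 0},{"x": -10.1,"y": 1.2,"z": 0,"twist": -4,"fingers": 0},{"x": -11.4,"y": 1.4,"z": 0,"twist": -4.5,"fingers": 0},{"x": -11.4,"y": 1.4,"z": 0,"twist": -4.5,"fingers": 0}]}}

```text
time: 13.1
ee_pos: [0.5229, -0.1324, 0.0952]
tcp_rot: [113.1, 89.9, 102.8]
wrist_force: [1.5, 6.3, -1.3]
opening: 0.0232
```

```bash
python3 l2.py h7
```

```text
t 13.1 p [ 522.9 -132.4   95.2] yaw_y 79.72 xaxis [-0.001  0.003 -1.   ] q [-14.3   3.4  -8.5  78.1   0.1  -4. ] F [ 1.5  6.3 -1.3] op 23.2
```

View pics/h7_r.png

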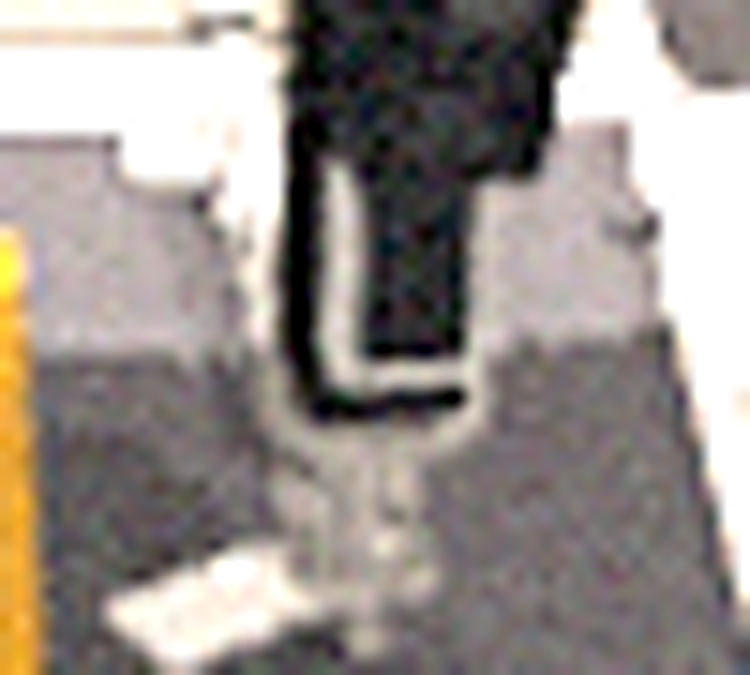

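>>> {"op": "jog_arm", "data": {"deltas": [{"x": -1.2,"y": 0.2,"z": 0,"twist": -0.5,"fingers": 0},{"x": -2.4,"y": 0.4,"z": 0,"twist": -1,"fingers": 0},{"x": -2.4,"y": 0.4,"z": 0,"twist": -1,"fingers": 0}]}}

```text
time: 13.45
ee_pos: [0.5213, -0.1318, 0.0954]
tcp_rot: [80.0, 89.8, 68.7]
wrist_force: [4.4, 6.9, -2.1]
opening: 0.0232
```

>>> {"op": "jog_arm", "data": {"deltas": [{"x": -1.2,"y": 0.3,"z": 0,"twist": -0.5,"fingers": 0},{"x": -2.4,"y": 0.6,"z": 0,"twist": -1,"fingers": 0},{"x": -2.4,"y": 0.6,"z": 0,"twist": -1,"fingers": 0}]}}

```text
time: 13.75
ee_pos: [0.5196, -0.1313, 0.0957]
tcp_rot: [60.8, 89.7, 48.5]
wrist_force: [3.0, 4.0, -2.0]
opening: 0.0235
```

>>> {"op": "jog_arm", "data": {"deltas": [{"x": 0,"y": 0,"z": 0,"twist": 0,"fingers": 0},{"x": 0,"y": 0,"z": 0,"twist": 0,"fingers": 0}]}}

```text
time: 13.95
ee_pos: [0.52, -0.1311, 0.0959]
tcp_rot: [60.0, 89.6, 47.8]
wrist_force: [1.3, 6.6, -1.4]
opening: 0.0237
```

```bash
python3 l2.py h8
```

```text
t 13.95 p [ 520.  -131.1   95.9] yaw_y 77.74 xaxis [ 0.004  0.005 -1.   ] q [-14.3   2.7  -9.2  78.    0.3  -2. ] F [ 1.3  6.6 -1.4] op 23.7
```

View pics/h8_r.png

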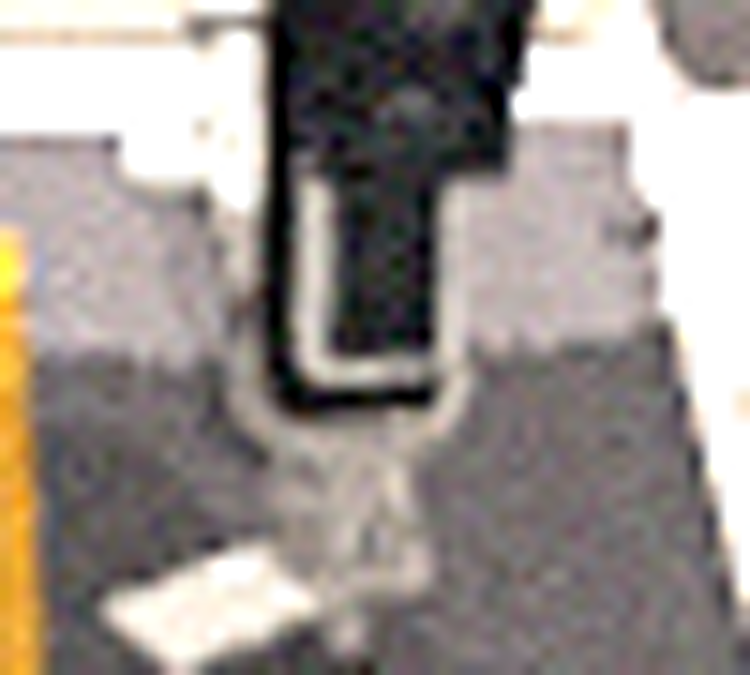

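```bash
cat > l3.py <<'E'
from look import *
def b(name,sw,s,cr=(315,215,365,260),amp=2.2,camn="side"):
    o=st(); c=cam(camn); c["im"]=np.clip(c["im"].astype(float)*amp,0,255).astype(np.uint8)
    p=o["ee_pos"]; pv=np.array([.5467,.0108]);yaw=np.radians(-104.8)
    w_,o_=tagpts(pv,yaw,sw,s); po=slotpt(pv,yaw,-.012)
    L=[(w_,(255,0,0)),(o_,(255,0,0)),(circ(po,.0055,.048),(0,255,0)),(circ(po,.004,.038),(0,255,0))]
    save(c["im"],name+"_r.png",cr,15); over(c,cr,15,L,name+".png")
if __name__=="__main__": b(sys.argv[1],float(sys.argv[2]),float(sys.argv[3]))
E
python3 l3.py h9 .073 .033
```

```text
t 14.0 p [ 520.  -131.    95.9] yaw_y 77.74 xaxis [ 0.004  0.005 -1.   ] q [-14.3   2.7  -9.2  78.    0.3  -2. ] F [ 2.   6.3 -1.1] op 23.2
```

View pics/h9.png

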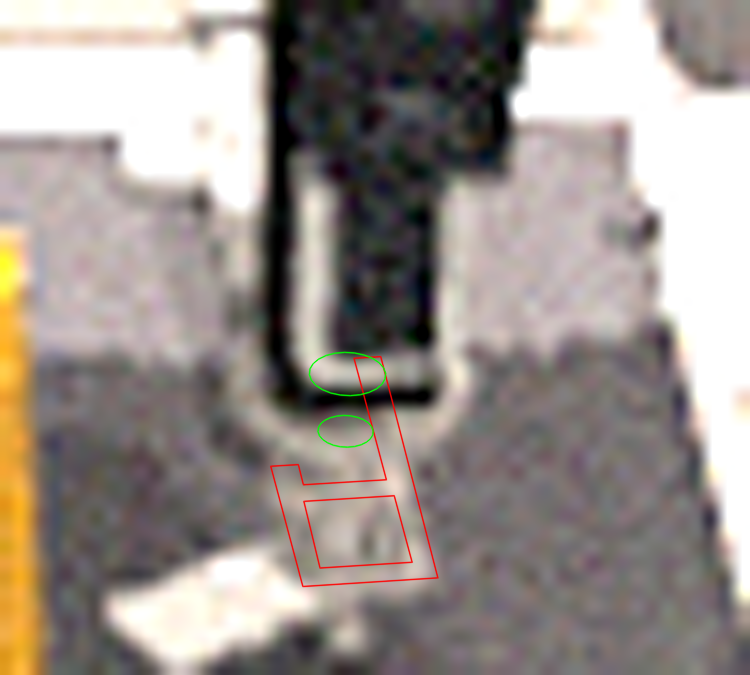

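>>> {"op": "jog_arm", "data": {"deltas": [{"x": 0.2,"y": 1,"z": 0,"twist": 0,"fingers": 0},{"x": 0.4,"y": 2,"z": 0,"twist": 0,"fingers": 0},{"x": 0.6,"y": 3,"z": 0,"twist": 0,"fingers": 0},{"x": 0.8,"y": 4,"z": 0,"twist": 0,"fingers": 0},{"x": 0.9,"y": 5,"z": 0,"twist": 0,"fingers": 0},{"x": 1.1,"y": 6,"z": 0,"twist": 0,"fingers": 0},{"x": 1.1,"y": 6,"z": 0,"twist": 0,"fingers": 0}]}}

```text
time: 14.75
ee_pos: [0.5213, -0.1249, 0.0959]
tcp_rot: [59.8, 89.6, 47.6]
wrist_force: [1.5, 5.1, -2.0]
opening: 0.023
```

>>> {"op": "jog_arm", "data": {"deltas": [{"x": 0.2,"y": 1,"z": 0,"twist": 0,"fingers": 0},{"x": 0.4,"y": 2,"z": 0,"twist": 0,"fingers": 0},{"x": 0.6,"y": 3,"z": 0,"twist": 0,"fingers": 0},{"x": 0.6,"y": 3,"z": 0,"twist": 0,"fingers": 0}]}}

```text
time: 15.15
ee_pos: [0.522, -0.1222, 0.096]
tcp_rot: [54.8, 89.6, 42.6]
wrist_force: [-0.2, -0.3, -1.1]
opening: 0.0229
```

```bash
python3 l3.py h10 .073 .0245
```

```text
t 15.15 p [ 522.  -122.2   96. ] yaw_y 77.73 xaxis [ 0.005  0.004 -1.   ] q [-13.3   2.7  -9.2  77.9   0.3  -1.1] F [-0.2 -0.3 -1.1] op 22.9
```

View pics/h10.png

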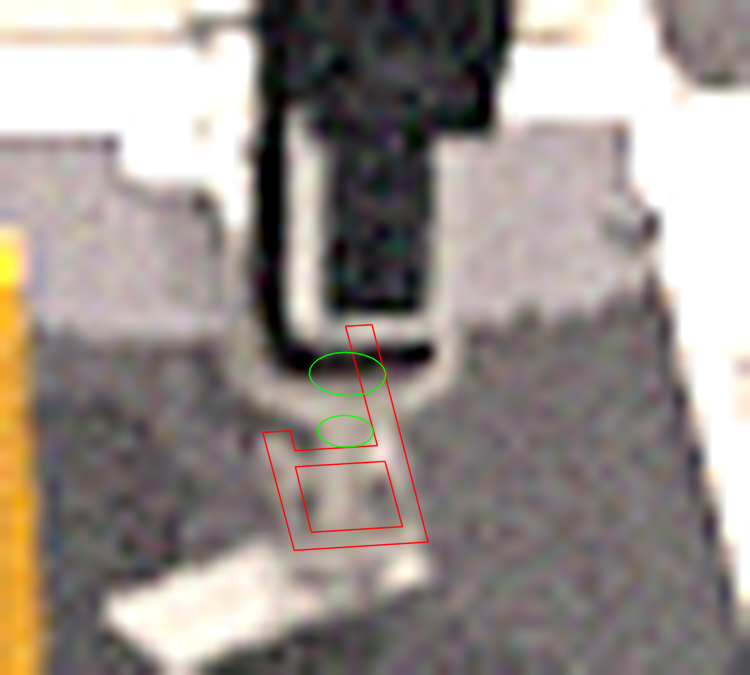

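View pics/h10_r.png

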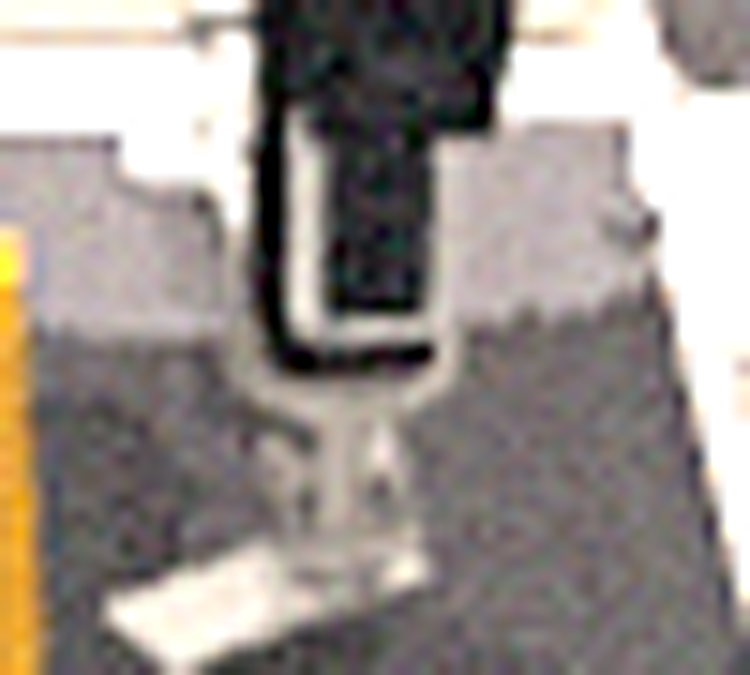

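>>> {"op": "jog_arm", "data": {"deltas": [{"x": 0.5,"y": 1,"z": 0,"twist": 0,"fingers": 0},{"x": 1,"y": 2,"z": 0,"twist": 0,"fingers": 0},{"x": 1.6,"y": 3,"z": 0,"twist": 0,"fingers": 0},{"x": 2.2,"y": 4,"z": 0,"twist": 0,"fingers": 0},{"x": 2.7,"y": 5,"z": 0,"twist": 0,"fingers": 0},{"x": 2.7,"y": 5,"z": 0,"twist": 0,"fingers": 0}]}}

```text
time: 15.8
ee_pos: [0.5247, -0.1171, 0.0959]
tcp_rot: [55.9, 89.6, 43.6]
wrist_force: [-0.2, -0.6, -1.0]
opening: 0.0229
```

```bash
python3 l3.py h11 .073 .0245
```

```text
t 15.8 p [ 524.7 -117.1   95.9] yaw_y 77.74 xaxis [ 0.005  0.005 -1.   ] q [-12.7   2.9  -9.   77.9   0.3  -0.5] F [-0.2 -0.6 -1. ] op 22.9
```

View pics/h11_r.png

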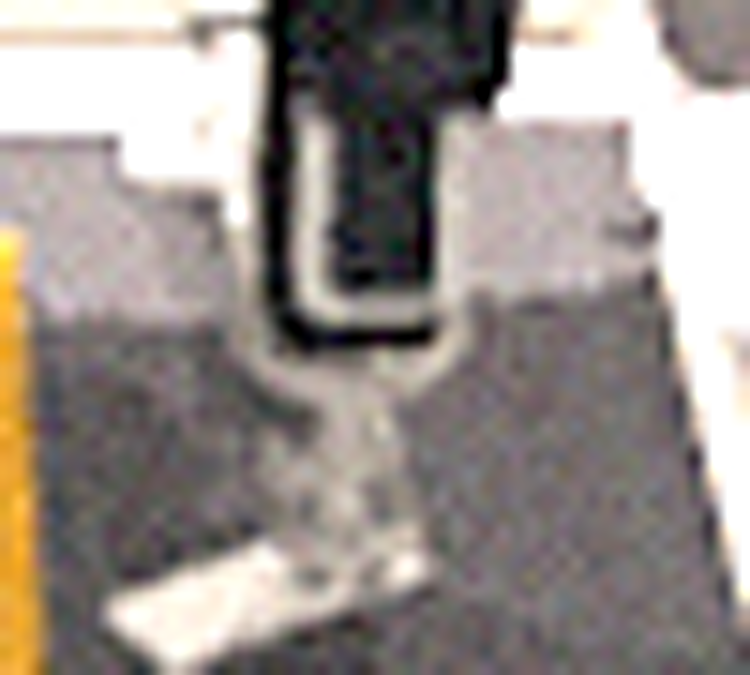

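View pics/h11.png

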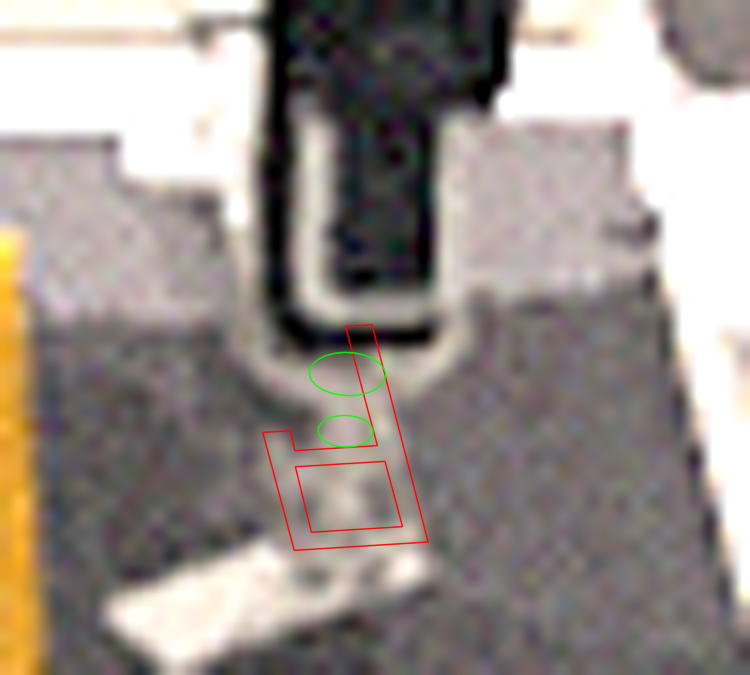

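>>> {"op": "jog_arm", "data": {"deltas": [{"x": 0,"y": 0,"z": 2,"twist": 0,"fingers": 0},{"x": 0,"y": 0,"z": 4,"twist": 0,"fingers": 0},{"x": 0,"y": 0,"z": 6,"twist": 0,"fingers": 0},{"x": 0,"y": 0,"z": 7,"twist": 0,"fingers": 0}]}}

```text
time: 16.25
ee_pos: [0.5248, -0.1171, 0.1033]
tcp_rot: [53.2, 89.6, 41.0]
wrist_force: [0.2, -0.9, -1.0]
opening: 0.0229
```

>>> {"op": "jog_arm", "data": {"deltas": [{"x": 0,"y": 0,"z": 1,"twist": 0,"fingers": 0},{"x": 0,"y": 0,"z": 2,"twist": 0,"fingers": 0},{"x": 0,"y": 0,"z": 3,"twist": 0,"fingers": 0}]}}

```text
time: 16.55
ee_pos: [0.5248, -0.1172, 0.1064]
tcp_rot: [53.2, 89.6, 40.9]
wrist_force: [0.2, -0.8, -1.6]
opening: 0.0233
```

>>> {"op": "jog_arm", "data": {"deltas": [{"x": 0,"y": 0,"z": 2,"twist": 0,"fingers": 0},{"x": 0,"y": 0,"z": 5,"twist": 0,"fingers": 0},{"x": 0,"y": 0,"z": 10,"twist": 0,"fingers": 0},{"x": 0,"y": 0,"z": 20,"twist": 0,"fingers": 0},{"x": 0,"y": 0,"z": 40,"twist": 0,"fingers": 0},{"x": 0,"y": 0,"z": 65,"twist": 0,"fingers": 0},{"x": 0,"y": 0,"z": 82,"twist": 0,"fingers": 0},{"x": 0,"y": 0,"z": 82,"twist": 0,"fingers": 0}]}}

```text
time: 17.35
ee_pos: [0.5259, -0.1174, 0.1917]
tcp_rot: [31.8, 89.4, 19.6]
wrist_force: [0.5, 0.1, -1.9]
opening: 0.023
```

```bash
python3 -c "
from l3 import b
b('h12',.073,.0245,(310,190,360,250-20),1.5)
b('h12b',.073,.0245)"
```

```text
t 17.35 p [ 525.9 -117.4  191.7] yaw_y 77.74 xaxis [ 0.01   0.003 -1.   ] q [-12.7   2.1   0.8  88.2   0.3  -0.5] F [ 0.5  0.1 -1.9] op 23.0
t 17.4 p [ 525.4 -117.3  189.8] yaw_y 77.74 xaxis [ 0.008  0.004 -1.   ] q [-12.7   2.2   0.7  88.1   0.3  -0.5] F [-0.  -0.6 -1.8] op 23.0
```

View pics/h12_r.png

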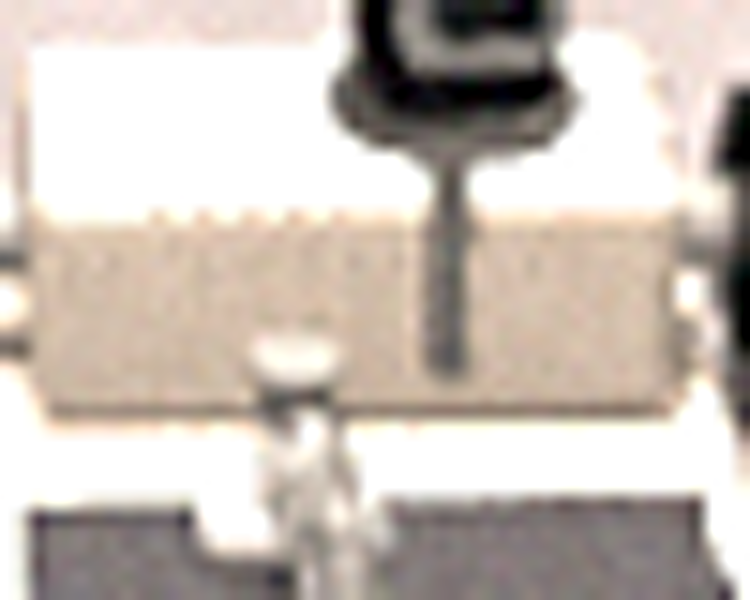

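View pics/h12b.png

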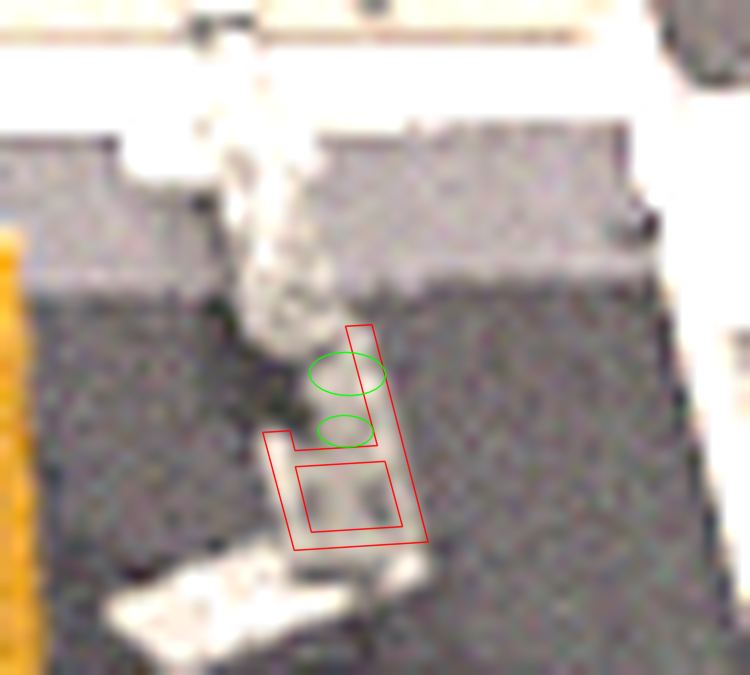

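>>> {"op": "jog_arm", "data": {"deltas": [{"x": 0,"y": 20,"z": 0,"twist": 2,"fingers": 0},{"x": 0,"y": 65,"z": 0,"twist": 4,"fingers": 0},{"x": 0,"y": 110,"z": 0,"twist": 6,"fingers": 0},{"x": 0,"y": 155,"z": 0,"twist": 8,"fingers": 0},{"x": 0,"y": 200,"z": 0,"twist": 10,"fingers": 0},{"x": 0,"y": 245,"z": 0,"twist": 12,"fingers": 0},{"x": 0,"y": 290,"z": 0,"twist": 14,"fingers": 0},{"x": -5,"y": 335,"z": 0,"twist": 15,"fingers": 0},{"x": -8,"y": 380,"z": 0,"twist": 16,"fingers": 0},{"x": -8,"y": 415,"z": 0,"twist": 16.7,"fingers": 0}]}}

```text
time: 18.45
ee_pos: [0.5158, 0.3, 0.1869]
tcp_rot: [59.5, 89.7, 64.0]
wrist_force: [1.1, -0.0, -1.0]
opening: 0.0231
```

>>> {"op": "jog_arm", "data": {"deltas": [{"x": 0,"y": 30,"z": 0,"twist": 0,"fingers": 0},{"x": 0,"y": 35,"z": 0,"twist": 0,"fingers": 0},{"x": 0,"y": 35,"z": 0,"twist": 0,"fingers": 0}]}}

```text
time: 18.75
ee_pos: [0.5151, 0.3356, 0.1852]
tcp_rot: [79.7, 89.8, 84.3]
wrist_force: [0.4, -0.1, -1.2]
opening: 0.0227
```

>>> {"op": "jog_arm", "data": {"deltas": [{"x": 0,"y": 0,"z": 0,"twist": 0,"fingers": 0},{"x": 0,"y": 0,"z": 0,"twist": 0,"fingers": 0}]}}

```text
time: 18.95
ee_pos: [0.5152, 0.3345, 0.1848]
tcp_rot: [91.2, 89.8, 95.8]
wrist_force: [1.5, 0.3, -1.2]
opening: 0.0228
```

```bash
python3 st.py
```

```text
t 18.95 p [515.2 334.5 184.8] yaw_y 94.58 xaxis [-0.     0.003 -1.   ] q [32.9 13.  12.1 89.   0.2 28.3] F [ 1.5  0.3 -1.2] op 22.8
```

>>> {"op": "jog_arm", "data": {"deltas": [{"x": 2.1,"y": 0.6,"z": 0,"twist": 0,"fingers": 0},{"x": 2.1,"y": 0.6,"z": -15,"twist": 0,"fingers": 0},{"x": 2.1,"y": 0.6,"z": -35,"twist": 0,"fingers": 0},{"x": 2.1,"y": 0.6,"z": -50,"twist": 0,"fingers": 0},{"x": 2.1,"y": 0.6,"z": -65,"twist": 0,"fingers": 0},{"x": 2.1,"y": 0.6,"z": -80,"twist": 0,"fingers": 0},{"x": 2.1,"y": 0.6,"z": -92,"twist": 0,"fingers": 0},{"x": 2.1,"y": 0.6,"z": -99,"twist": 0,"fingers": 0},{"x": 2.1,"y": 0.6,"z": -102,"twist": 0,"fingers": 0},{"x": 2.1,"y": 0.6,"z": -102,"twist": 0,"fingers": 0}]}}

```text
time: 19.95
ee_pos: [0.5172, 0.3351, 0.0827]
tcp_rot: [93.9, 89.8, 98.5]
wrist_force: [0.5, -0.1, -0.8]
opening: 0.0231
```

>>> {"op": "jog_arm", "data": {"deltas": [{"x": 0,"y": 0,"z": 0,"twist": 0,"fingers": 0},{"x": 0,"y": 0,"z": 0,"twist": 0,"fingers": 0}]}}

```text
time: 20.15
ee_pos: [0.5175, 0.3353, 0.0834]
tcp_rot: [77.1, 89.8, 81.7]
wrist_force: [0.3, -0.1, -0.2]
opening: 0.0232
```

```bash
python3 - <<'E'
from st import *
st()
c=cam("side"); save(c["im"],"p_s.png",(250,130,330,200),9)
E
```

```text
t 20.15 p [517.5 335.3  83.4] yaw_y 94.59 xaxis [ 0.001  0.003 -1.   ] q [32.9 13.9  1.9 77.9  0.2 28.3] F [ 0.3 -0.1 -0.2] op 23.2
```

View pics/p_s.png

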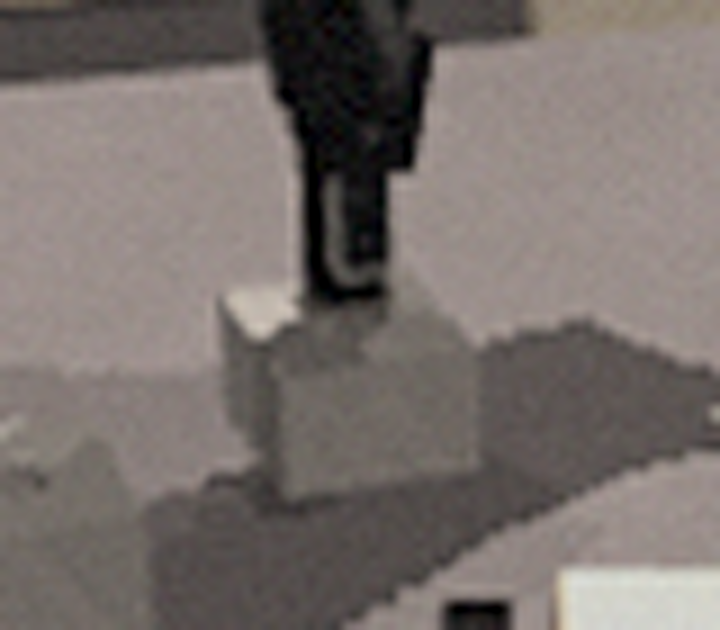

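>>> {"op": "jog_arm", "data": {"deltas": [{"x": 0,"y": 0,"z": -2,"twist": 0,"fingers": 0},{"x": 0,"y": 0,"z": -4,"twist": 0,"fingers": 0},{"x": 0,"y": 0,"z": -4.8,"twist": 0,"fingers": 0},{"x": 0,"y": 0,"z": -4.8,"twist": 0,"fingers": 0}]}}

```text
time: 20.6
ee_pos: [0.5174, 0.3352, 0.0782]
tcp_rot: [84.1, 89.8, 88.6]
wrist_force: [-0.1, 0.1, -1.6]
opening: 0.0231
```

>>> {"op": "jog_arm", "data": {"deltas": [{"x": 0,"y": 0,"z": -0.5,"twist": 0,"fingers": 0},{"x": 0,"y": 0,"z": -1,"twist": 0,"fingers": 0},{"x": 0,"y": 0,"z": -1,"twist": 0,"fingers": 0}]}}

```text
time: 20.9
ee_pos: [0.5174, 0.3352, 0.0776]
tcp_rot: [80.1, 89.8, 84.7]
wrist_force: [-1.1, -0.7, 2.2]
opening: 0.0233
```

>>> {"op": "jog_arm", "data": {"deltas": [{"x": 0,"y": 0,"z": 0,"twist": 0,"fingers": 0.3},{"x": 0,"y": 0,"z": 0,"twist": 0,"fingers": 0.35},{"x": 0,"y": 0,"z": 0,"twist": 0,"fingers": 0.45},{"x": 0,"y": 0,"z": 0,"twist": 0,"fingers": 0.6},{"x": 0,"y": 0,"z": 0,"twist": 0,"fingers": 0.8},{"x": 0,"y": 0,"z": 0,"twist": 0,"fingers": 1},{"x": 0,"y": 0,"z": 0,"twist": 0,"fingers": 1},{"x": 0,"y": 0,"z": 0,"twist": 0,"fingers": 1}]}}

```text
time: 21.7
ee_pos: [0.5174, 0.3352, 0.0776]
tcp_rot: [79.7, 89.8, 84.2]
wrist_force: [0.4, -0.2, -0.1]
opening: 0.0856
```

>>> {"op": "jog_arm", "data": {"deltas": [{"x": 0,"y": 0,"z": 10,"twist": 0,"fingers": 1},{"x": 0,"y": 0,"z": 25,"twist": 0,"fingers": 1},{"x": 0,"y": 0,"z": 50,"twist": 0,"fingers": 1},{"x": 0,"y": 0,"z": 80,"twist": 0,"fingers": 1},{"x": 0,"y": 0,"z": 120,"twist": 0,"fingers": 1},{"x": -30,"y": -30,"z": 140,"twist": 0,"fingers": 1},{"x": -60,"y": -70,"z": 140,"twist": 0,"fingers": 1},{"x": -90,"y": -110,"z": 140,"twist": 0,"fingers": 1},{"x": -120,"y": -150,"z": 140,"twist": 0,"fingers": 1},{"x": -120,"y": -150,"z": 140,"twist": 0,"fingers": 1}]}}

```text
time: 22.7
ee_pos: [0.3945, 0.1821, 0.2201]
tcp_rot: [51.8, 89.7, 56.2]
wrist_force: [1.1, 1.1, 1.2]
opening: 0.0852
```

```bash
python3 - <<'E'
from st import *
st()
c=cam("side"); save(c["im"],"f_s.png",(250,130,390,270),5); 
t=cam("top"); save(t["im"],"f_t.png",(160,110,400,260),3)
E
python3 -c "
from l3 import b
b('f_o',.073,.0245,amp=1.3)
b('f_ot',.073,.0245,cr=(300,175,350,215),amp=1.3,camn='top')"
```

```text
t 22.7 p [394.5 182.1 220.1] yaw_y 94.48 xaxis [ 0.003  0.004 -1.   ] q [ 24.7 -11.5  -8.8  92.5   0.1  20.2] F [1.1 1.1 1.2] op 85.2
t 22.8 p [397.4 184.8 219.6] yaw_y 94.52 xaxis [ 0.004  0.005 -1.   ] q [ 24.8 -11.1  -8.5  92.3   0.2  20.3] F [0.1 1.  0.2] op 85.5
t 22.85 p [397.9 185.4 219.1] yaw_y 94.56 xaxis [ 0.003  0.005 -1.   ] q [ 24.9 -10.9  -8.4  92.3   0.2  20.3] F [0.6 0.7 0.7] op 85.4
```

View pics/f_s.png

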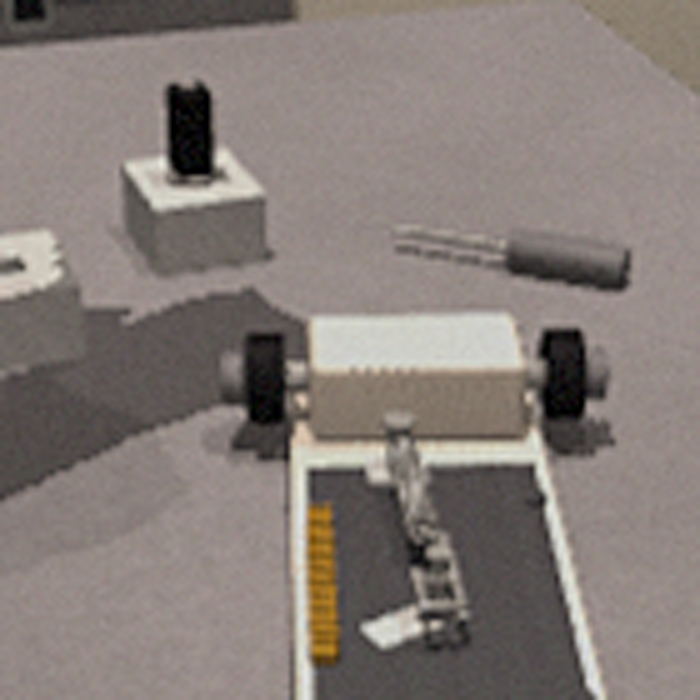

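View pics/f_t.png

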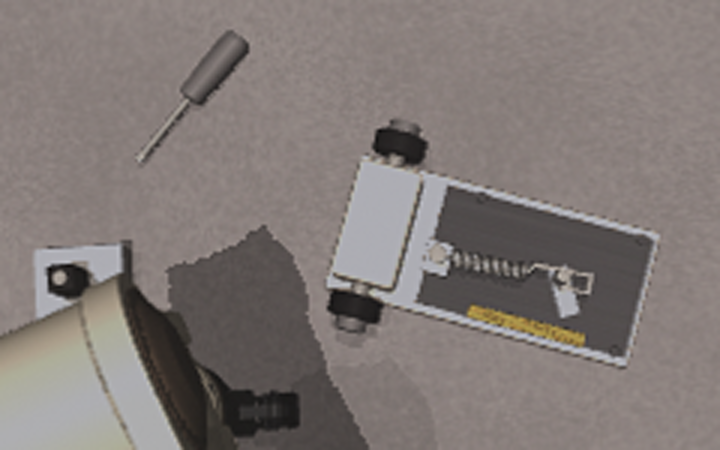

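View pics/f_o.png

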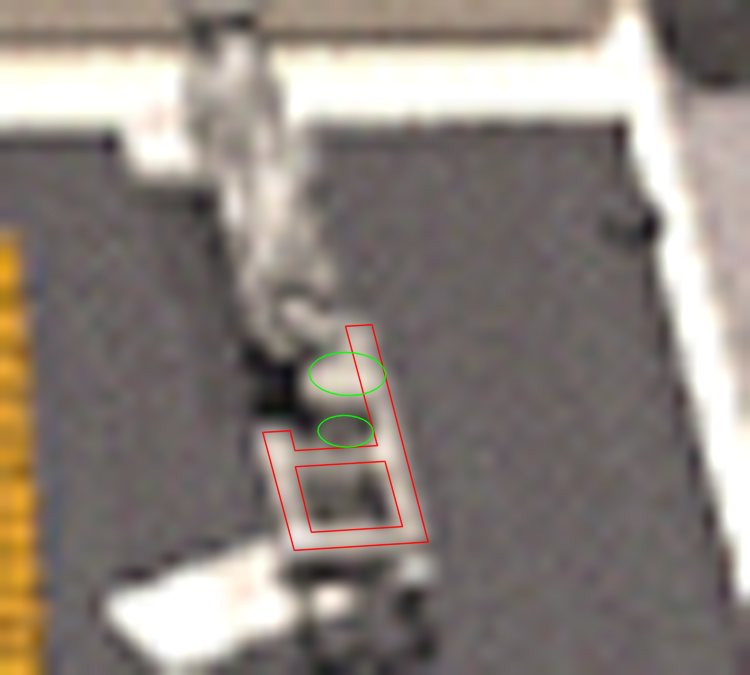

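View pics/f_ot.png

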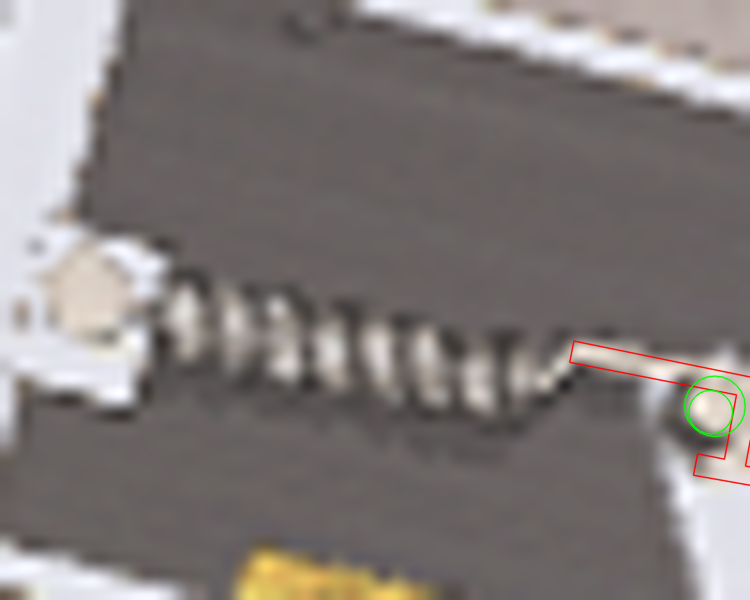

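```bash
python3 - <<'E'
from m import *
import pickle
s0=pickle.load(open("side0.pkl","rb"))["im"].astype(int); s=cam("side")["im"].astype(int)
a=s0[142:170,278:300].sum(2)<180; b=s[142:170,278:300].sum(2)<180
f=lambda m:(m.sum(),np.round(np.argwhere(m).mean(0),2)); print(f(a),f(b))
print(ticket.job_done())
E
```

```text
(np.int64(152), array([14.02,  9.95])) (np.int64(143), array([13.76,  9.59]))
the job is handed in; nothing more can be done
None
```

The counterbalance spring now hangs on the anchor post alone, and the puller is back in its stand, upright and released. The job was handed in at about 23 s of the 72 s allowed.

**What I did:**
- I took the puller from the stand farthest to the robot's left, the one already holding it.
- I put its foot through the eye and pulled the spring to about 34 mm. Force and geometry agree on this: about 7.3 N on the wrist.
- I swung the spring until the shank met the post and let it settle back slowly. The pull on the wrist then dropped to zero.
- I freed the foot and set the puller back in its stand.

**Last checks:**
- **Spring:** both camera views match a model with 24.5 mm stretch and 0.073 rad swing, with the post between lip and shank. I did not compute the hook's distance beyond the slot line directly; I took it from this fit.
- **Puller:** it came to rest at the same height and place where I had gripped it (77.6 mm, under 1 mm apart). In the side view its outline lies within 0.4 pixel (roughly 1 mm) of the start.
- **Bystanders:** the screwdriver looks unmoved in both views. I did not check the eyepiece and objective at the end, but the arm passed well above everything else.

No check failed. The one discrepancy is that the first two fits of the handle's turn in the stand differed by about 10 degrees. I ignored it because the jaws square the handle when they close.

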